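Putting the lidded soup cups away under cover

ROBOT

A 6-joint arm with a two-finger parallel gripper is mounted at the origin on a cart in front of the work surface, level with it; the furniture and walls round the work are solid. World frame = base frame: x ahead of the robot, y to its left, z up, the work surface at z = 0. Lengths are in m, angles in rad, forces in N, time in s.
With the tool pointing down it reaches from about 0.375 to 0.925 m from the base axis. Payload 5.7 kg.
Tool frame: the origin (TCP) lies on the centre line of the jaws, within the pads' length; the fingertips stand 25 mm ahead of it and the grasp point (between the pads) lies 6 mm ahead of it; z points along the fingers, y is the line along which they close (so a half turn about z gives the same grasp; the last joint's range is limited). The gripper opens to 85 mm and grips with 20 to 120 N. Pads are 22 mm wide; open, the fingers measure 114 mm over their backs; the gripper's body (76 mm by 85 mm) begins 54 mm behind the grasp point. The pads swing forward as they close: fully open they stand 13 mm farther back than shut.
Start: joints at [1.047, 0.359, 1.51, -0, 1.272, -0.115], TCP at [0.238, 0.551, 0.256] pointing down, gripper open.
Joint ranges: [-2.97, 2.97], [-1.01, 2.36], [0.21, 2.38], [-0.96, 4.11], [0.2, 2.71], [-2.98, 2.98]. Speed limits (rad/s): [2.39, 2.39, 3.14, 3.14, 3.14, 3.14].

INTERFACE

Orientations are given as a unit quaternion [w, x, y, z].
In Python, from workcell import monitor, eyes, bot gives the robot as it stands.
- The arm moves only by the tool play_rows, never from a script. Its argument "deltas" is a list of rows, each a list of 2 entries, a list of its own where there are three numbers: the shift along the tool's x, y, z in cm, then the turn, a rotation vector about the tool's x, y, z in rad. In form: [[[dx, dy, dz], [rx, ry, rz]], ...]. A call has 1 to 8 rows; each row is the pose to reach, as a shift and turn from the pose commanded when the call began, along the tool's axes at that moment; what a row does not reach only later rows make up. A row lasts 1/12 s, in which the tool goes at most 41.7 mm and 7.16 degrees, less where a joint would pass 70% of its speed; a pose out of reach is approached as far as the arm can. A call with a gripper value outside its range is refused whole. "gripper" is the closure, from -1 (fully open) to 1 (shut), so that 0 is half open, set as the call begins (left out, the last holds). The fingers move at their own pace and stop on an object; the grip force is fixed at half the most. Time passes only in rows, so rows that repeat a pose let the fingers close. It gives the time, the measured TCP pose, the force, the opening and the grip force at its end, in the units of the state.
- monitor.observe(): the state, without advancing time (a new reading comes with each control period).
- eyes.read_camera(name): name is "scene" or "top"; returns the picture (384x512x3 uint8, red, green, blue); there is no depth.
- eyes.get_calibration(name): a dict with "camera_matrix" (3x3 intrinsics, pixels), "distortion" ([k1, k2, p1, p2, k3] as OpenCV has them; the pictures are not rectified), "pose" (4x4, takes a point from camera to world coordinates). Camera axes: x right, y down, z forward; pixel columns grow to the right and rows downward; lengths in m; the calibration is good to about 2 mm. A picture is of the moment at which its call begins. get_calibration takes no time and is no camera call.
- bot.sign_off(): hands the job in; it is judged then, once.
The state is a dict: "clock": time; "joint_pos": joint angles; "qvel": joint speeds; "effort": joint torques, N m; "eef_pos": TCP position; "eef_rot": TCP orientation; "contact_force": force on the tool from outside, world axes, zero at the start; "moment": the same for the moment, N m; "width": opening from 0.0 (shut) to 1.0 (fully open); "grasp_force": force on a finger pad.
Only numpy, scipy, OpenCV 4.12 (cv2) and the standard library are available. Lean on these libraries where they do the work, as an engineer would, in place of code of your own. Each camera call takes 0.05 s, during which the arm holds its last target. There are 200 camera calls.

TASK

Put the lidded soup cups away for the night. Take the clear cover off the cup tray and stand it out of the way, on the cutting board for instance; then lift the cups in turn to feel their weight: if one is clearly heavier it was never emptied and goes on the cutting board, while the empty ones go on the tray, upright, each in the middle of a marked square, in rows of two from the far end, each row filled before the next is begun. Finally put the cover back so that it sits right down on the tray, and leave the other kitchen things alone.

Things in the scene. Friction and masses are not known exactly. Their poses are not given: they have to be found in the camera images.
- tray: fixed steel tray, 271 x 199 mm, left or right of the cups. Origin on the worktop under its centre; x along it, away from the robot, y to the left, z up. Floor 6 mm above the worktop, inside a flared rim 17 mm high (246 x 174 mm at the floor). Dark lines on the floor mark three rows of two squares, 72 mm each way
- cover: loose clear plastic cover with steel edges, 238 x 166 x 108 mm, walls 3 mm, open below, 0.45 kg, on the tray at the start. Origin: centre of its lower edge, 6 mm above the tray's origin when it sits down on the tray floor, inside the rim with 4 mm play all round; x along its length, z up
- cover_handle (a point): centre of the cover's grip: a level wooden bar 106 mm long (along the cover's x), 12 mm wide, 14 mm high, 142 mm above the cover's lower edge, clear of the top by 27 mm, on two posts 90 mm apart
- board: fixed white cutting board, 240 (x) x 360 (y) x 12 mm, empty, on the other side of the cups from the tray; origin: centre of its underside. It has room for the cover, set down across one end, beside one cup
- cup_1: one of up to six identical white soup cups with a fixed lid (None: not there). Origin: centre of its underside, z up. Round: foot 50 mm, body and lid 56 mm across; lid's crown 63 mm above the foot, its knob 21 mm across from 63 to 89 mm, gripped from above. An empty one weighs 0.17 to 0.27 kg, a full one (one at most) 0.43 to 0.65 kg: only lifting tells
- cup_2: one of up to six identical white soup cups with a fixed lid (None: not there). Origin: centre of its underside, z up. Round: foot 50 mm, body and lid 56 mm across; lid's crown 63 mm above the foot, its knob 21 mm across from 63 to 89 mm, gripped from above. An empty one weighs 0.17 to 0.27 kg, a full one (one at most) 0.43 to 0.65 kg: only lifting tells
- cup_3: one of up to six identical white soup cups with a fixed lid (None: not there). Origin: centre of its underside, z up. Round: foot 50 mm, body and lid 56 mm across; lid's crown 63 mm above the foot, its knob 21 mm across from 63 to 89 mm, gripped from above. An empty one weighs 0.17 to 0.27 kg, a full one (one at most) 0.43 to 0.65 kg: only lifting tells
- cup_4: one of up to six identical white soup cups with a fixed lid (None: not there). Origin: centre of its underside, z up. Round: foot 50 mm, body and lid 56 mm across; lid's crown 63 mm above the foot, its knob 21 mm across from 63 to 89 mm, gripped from above. An empty one weighs 0.17 to 0.27 kg, a full one (one at most) 0.43 to 0.65 kg: only lifting tells
- cup_5: one of up to six identical white soup cups with a fixed lid (None: not there). Origin: centre of its underside, z up. Round: foot 50 mm, body and lid 56 mm across; lid's crown 63 mm above the foot, its knob 21 mm across from 63 to 89 mm, gripped from above. An empty one weighs 0.17 to 0.27 kg, a full one (one at most) 0.43 to 0.65 kg: only lifting tells
- cup_6: one of up to six identical white soup cups with a fixed lid (None: not there). Origin: centre of its underside, z up. Round: foot 50 mm, body and lid 56 mm across; lid's crown 63 mm above the foot, its knob 21 mm across from 63 to 89 mm, gripped from above. An empty one weighs 0.17 to 0.27 kg, a full one (one at most) 0.43 to 0.65 kg: only lifting tells
- bay_far_left (a point): centre of the floor of the tray's marked square in the far row (seen from the robot), left side; axes as the tray's
- bay_far_right (a point): centre of the floor of the tray's marked square in the far row (seen from the robot), right side; axes as the tray's
- bay_middle_left (a point): centre of the floor of the tray's marked square in the middle row (seen from the robot), left side; axes as the tray's
- bay_middle_right (a point): centre of the floor of the tray's marked square in the middle row (seen from the robot), right side; axes as the tray's
- bay_near_left (a point): centre of the floor of the tray's marked square in the near row (seen from the robot), left side; axes as the tray's
- bay_near_right (a point): centre of the floor of the tray's marked square in the near row (seen from the robot), right side; axes as the tray's
- timer: kitchen timer, 32 x 66 x 62 mm, standing among the cups; leave alone; origin: centre of its underside
- salt_shaker: dredger, 66 mm across, 93 mm high, behind on the right; leave alone; origin on its underside
There are look-alikes about, which are no part of the job. What is shaped like the cup_6 but pink, purple or yellow is not meant.

How it is judged:
By the outcome, as a careful person would: the job done as asked, in the order asked, and still so for the second after the job is handed in, with the robot touching nothing.
Of cup_1, cup_2, cup_3, cup_4, cup_5, cup_6 only 4 to 6 are there at a start; the rules pass over those that are not, and their reading is None.
At some moment in a run one of cup_1, cup_2, cup_3, cup_4, cup_5, cup_6, cover may be knocked a few centimetres aside while the robot is not near it.
It also fails if it takes over 210 s, if anything falls off the work surface, if the arm or the gripper's body presses on something with over 40 N, if the wrist force passes 120 N, or if a joint passes its speed limit or range.

## Working session

There is one attempt and no reset: what is moved stays moved. The work goes in short steps, Python scripts to look and compute and a tool call to move; the robot and the scene stay as the last step left them, time stands still between calls to the robot, and variables do not carry over. Pictures are saved under pics/ and viewed, at most 14 in all, crops included, and the job is handed in when it is done.

Besides the shell and the picture viewer there is one more tool, called after "Emit:" as name([rows], argument=value, ...), one row to a line, values as JSON. play_rows: Moves the arm, as the interface text tells. Its arguments: {"type":"object","properties":{"deltas":{"type":"array"},"gripper":{"type":"number"}},"required":["deltas"]}

```bash
mkdir -p pics; cat > h.py <<'E'
import numpy as np, cv2
from workcell import monitor, eyes, bot
def snap(n,f):
    im=eyes.read_camera(n); cv2.imwrite(f'pics/{f}.png',im[:,:,::-1]); return im
def ray(n,uv):
    c=eyes.get_calibration(n); T=np.array(c['pose'])
    p=cv2.undistortPoints(np.array(uv,float).reshape(-1,1,2),np.array(c['camera_matrix']),np.array(c['distortion']))[:,0]
    d=np.c_[p,np.ones(len(p))]@T[:3,:3].T
    return T[:3,3],d
def onplane(n,uv,z):
    o,d=ray(n,uv); return o+d*((z-o[2])/d[:,2])[:,None]
def proj(n,P):
    c=eyes.get_calibration(n); T=np.linalg.inv(np.array(c['pose']))
    return cv2.projectPoints(np.array(P,float).reshape(-1,1,3),cv2.Rodrigues(T[:3,:3])[0],T[:3,3],np.array(c['camera_matrix']),np.array(c['distortion']))[0][:,0]
E
python3 - <<'E'
from h import *
for n in('scene','top'):
    im=snap(n,n+'0'); c=eyes.get_calibration(n); print(n,np.round(c['pose'],3).tolist(),np.round(c['camera_matrix'],1).tolist(),np.round(c['distortion'],3))
a=cv2.imread('pics/scene0.png');b=cv2.imread('pics/top0.png')
cv2.imwrite('pics/top0b.png',cv2.resize(b,(800,600)));cv2.imwrite('pics/scene0b.png',cv2.resize(a,(800,600)))
s=monitor.observe();print(s)
E
```

```text
scene [[0.527, -0.543, 0.654, -0.553], [-0.85, -0.329, 0.411, -0.69], [-0.009, -0.772, -0.635, 1.162], [0.0, 0.0, 0.0, 1.0]] [[486.4, 0.0, 250.6], [0.0, 486.4, 188.8], [0.0, 0.0, 1.0]] [0.012 0.    0.    0.    0.   ]
top [[0.021, -0.989, 0.148, 0.334], [-1.0, -0.02, 0.009, -0.017], [-0.006, -0.149, -0.989, 1.433], [0.0, 0.0, 0.0, 1.0]] [[457.9, 0.0, 249.5], [0.0, 457.9, 193.2], [0.0, 0.0, 1.0]] [-0.108  0.     0.     0.     0.   ]
{'clock': 0.1, 'joint_pos': array([ 1.04692010e+00,  3.59430277e-01,  1.51129497e+00, -4.93862689e-05,
        1.27250551e+00, -1.15091074e-01]), 'qvel': array([-0.00052424, -0.00172446, -0.00368783,  0.00077025,  0.00081426,
       -0.00033618]), 'effort': array([ 3.50427836e-04, -5.28647196e+01, -2.79351336e+01, -2.26639472e-04,
        4.90079707e-03, -2.63094293e-06]), 'eef_pos': array([0.23823399, 0.55007011, 0.25555034]), 'eef_rot': array([-2.34842550e-04,  2.02965226e-01,  9.79185603e-01, -7.85018338e-04]), 'contact_force': array([ 0.12807693,  0.01264761, -0.1265298 ]), 'moment': array([ 0.03005967, -0.00543416,  0.00762684]), 'grasp_force': 0.0, 'width': 0.9975310133152638}
```

View pics/top0b.png

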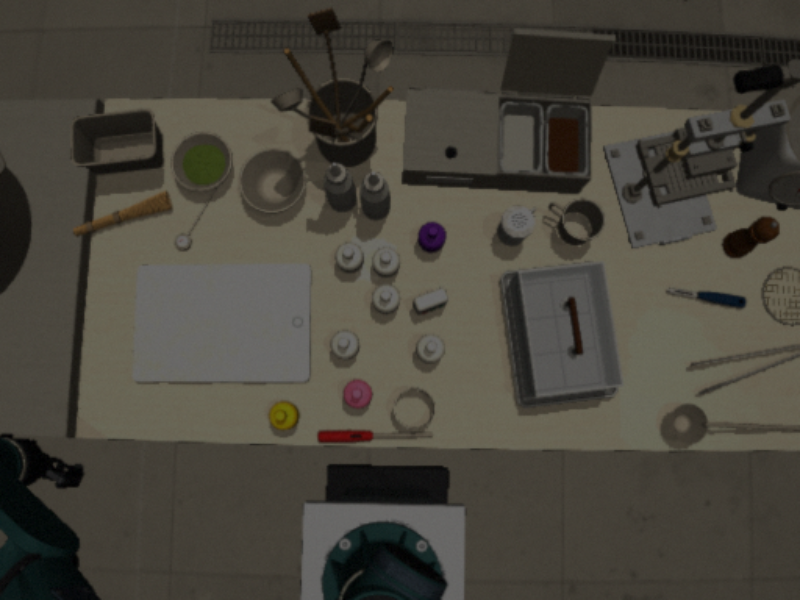

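View pics/scene0b.png

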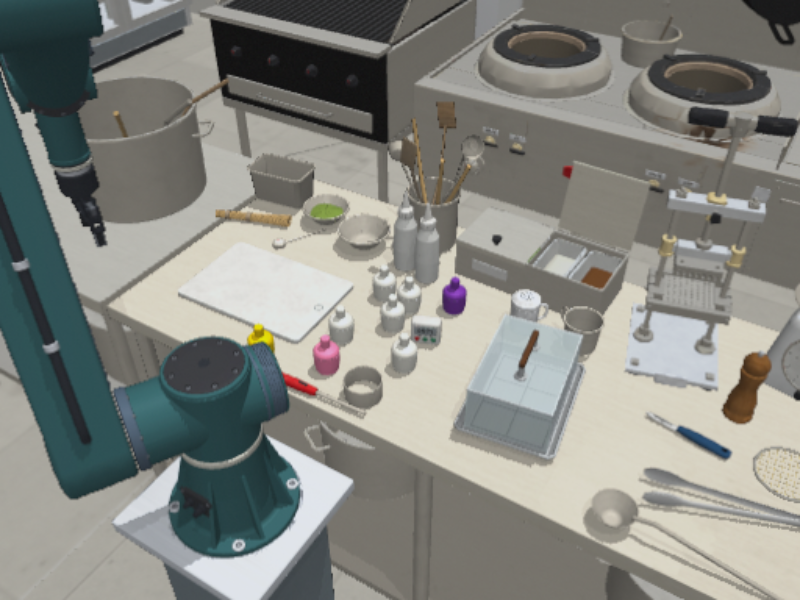

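The top view (800x600 scale) shows five white cups at (349,256), (385,261), (385,298), (344,345) and (430,348). The timer is at (430,300), and the pink, purple and yellow look-alikes are at (357,393), (431,237) and (284,416). The covered tray is on the right with its handle at (574,327), the board is on the left, and the salt shaker is at (516,224). I'll measure and confirm on one enlarged crop.

```bash
python3 - <<'E'
from h import *
a=cv2.imread('pics/top0.png'); 
x0,y0=190,130
c=cv2.resize(a[y0:y0+150,x0:x0+200],None,fx=4,fy=4,interpolation=cv2.INTER_CUBIC)
c=cv2.convertScaleAbs(c,alpha=1.6); cv2.imwrite('pics/crop1.png',c)
hsv=cv2.cvtColor(a,cv2.COLOR_BGR2HSV)
# print saturation/values
for u,v in [(349,256),(385,261),(344,345),(300,300),(330,300),(430,300),(220,320),(330,290)]:
    print((u,v),hsv[int(v*.64),int(u*.64)])
m=((hsv[...,1]<22)&(hsv[...,2]>85)).astype(np.uint8)
n,l,s,ce=cv2.connectedComponentsWithStats(m)
for i in range(1,n):
    if s[i,4]>60: print(s[i],ce[i].round(1), onplane('top',ce[i],.05).round(3)[0])
h=cv2.imread('pics/scene0.png')
E
```

```text
(349, 256) [20 16 97]
(385, 261) [19 29 71]
(344, 345) [  8  10 105]
(300, 300) [  0   0 106]
(330, 300) [ 22  56 105]
(430, 300) [ 15   5 105]
(220, 320) [ 30  10 105]
(330, 290) [ 23  53 106]
[389  91  21  33 318] [399.5 104.8] [ 0.837 -0.477  0.05 ]
[397 124  58  33 814] [422.8 140. ] [ 0.723 -0.549  0.05 ]
[324 133  18  15 198] [332.8 140.2] [ 0.714 -0.261  0.05 ]
[232 153  20   9  71] [241.2 156.3] [0.657 0.023 0.05 ]
[220 157  11  12  78] [224.9 161.5] [0.64  0.073 0.05 ]
[243 160  11  13  75] [248.8 164.6] [ 0.631 -0.001  0.05 ]
[  85  169  114   75 8122] [142.8 205.9] [0.496 0.321 0.05 ]
[ 333  176   59   78 1196] [348.6 218.2] [ 0.471 -0.308  0.05 ]
[353 179  23  22 280] [364.4 188.1] [ 0.565 -0.358  0.05 ]
[244 183  10  14  77] [248.8 188.5] [ 0.556 -0.002  0.05 ]
[267 185  19  12 128] [275.7 190.7] [ 0.551 -0.085  0.05 ]
[371 201   9  21 125] [375.  211.4] [ 0.494 -0.39   0.05 ]
[357 203  10  21 140] [361.2 212.4] [ 0.49  -0.347  0.05 ]
[217 213  11  14  91] [222.1 218.3] [0.463 0.077 0.05 ]
[272 215  11  14  86] [277.6 220.6] [ 0.46  -0.092  0.05 ]
[360 224  23  23 378] [371.6 235.8] [ 0.419 -0.378  0.05 ]
[ 193  322  105   62 2914] [244.5 343.9] [0.093 0.    0.05 ]
```

View pics/crop1.png

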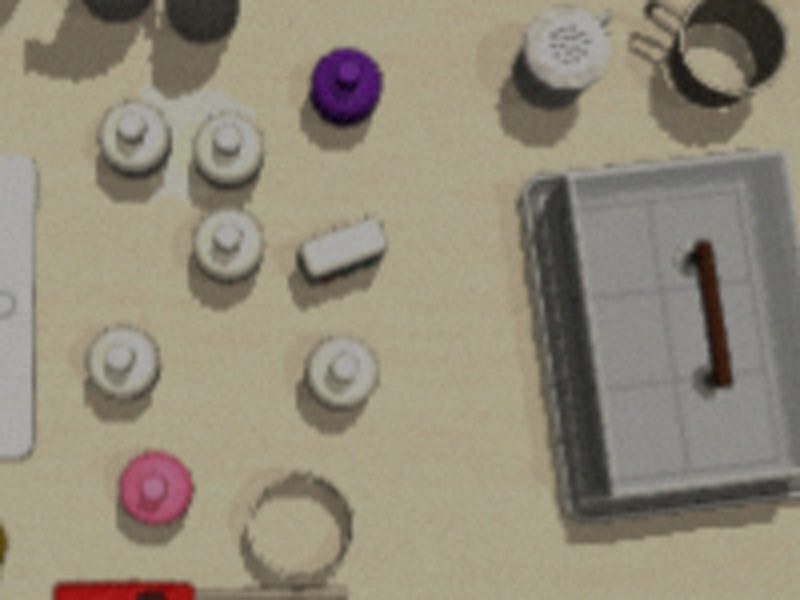

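```bash
cat >> h.py <<'E'
def cups(im,guess,r=17):
    """white knob centre refined: guess Nx2 pixel in image top"""
def handle(im,z=0.155,box=None):
    hsv=cv2.cvtColor(im,cv2.COLOR_RGB2HSV)
    m=(((hsv[...,0]<12)|(hsv[...,0]>172))&(hsv[...,1]>110)&(hsv[...,2]>25)).astype(np.uint8)
    if box: k=np.zeros_like(m);k[box[1]:box[3],box[0]:box[2]]=1;m*=k
    n,l,s,ce=cv2.connectedComponentsWithStats(m)
    i=1+np.argmax(s[1:,4]); pts=np.argwhere(l==i)[:,::-1].astype(np.float32)
    return cv2.minAreaRect(pts),s[i],ce[i],pts
E
python3 - <<'E'
from h import *
im=cv2.imread('pics/top0.png')[:,:,::-1].copy()
crop=lambda p:(np.array(p,float)+.5)/4-.5+[190,130]
kn=crop([(131,124),(227,138),(228,235),(120,357),(344,369)])
bd=crop([(135,137),(228,150),(228,245),(123,362),(342,372)])
print(np.c_[onplane('top',kn,.089)[:,:2],onplane('top',bd,.048)[:,:2]].round(4))
r,s,ce,pts=handle(im,box=(350,180,380,240)); print(r,s,ce)
b=cv2.boxPoints(r); P=onplane('top',b,.155); print(P.round(3)); print(onplane('top',[r[0]],.155))
q=onplane('top',pts,.155)[:,:2]; u=np.linalg.svd(q-q.mean(0),full_matrices=False)[2][0]; print('dir',np.degrees(np.arctan(u[1]/u[0])),q.mean(0))
# tray floor line intersections seen thru cover, cover top corners
x=crop([(669,291),(677,382)]);print('floor centre line pts',onplane('top',x,.006))
x=crop([(523,183),(573,518)]);print('rim L',onplane('top',x,.017))
x=onplane('top',[(85,169),(199,169),(199,244),(85,244)],.012);print('board',x.round(3))
a=cv2.imread('pics/scene0.png'); c=a[150:280,215:390]
cv2.imwrite('pics/crop2.png',cv2.resize(c,None,fx=4.5,fy=4.5,interpolation=cv2.INTER_CUBIC))
print('pred knobs scene crop', ((proj('scene',onplane('top',kn,.089))-[215,150])*4.5).round())
E
```

```text
[[ 0.6334  0.0783  0.6323  0.0778]
 [ 0.6241  0.006   0.6235  0.0057]
 [ 0.5505  0.0036  0.5493  0.0041]
 [ 0.4579  0.0811  0.4579  0.0818]
 [ 0.4524 -0.0839  0.4537 -0.0845]]
((368.3153991699219, 209.6027069091797), (27.294645309448242, 3.11514949798584), 81.46923065185547) [365 196   7  28  67] [368.46268657 209.92537313]
[[ 0.524 -0.333  0.155]
 [ 0.525 -0.342  0.155]
 [ 0.449 -0.352  0.155]
 [ 0.447 -0.343  0.155]]
[[ 0.48627137 -0.34239157  0.155     ]]
dir 7.796861974200621 [ 0.48541232 -0.34280381]
floor centre line pts [[ 0.52625479 -0.34406896  0.006     ]
 [ 0.45440816 -0.34958955  0.006     ]]
rim L [[ 0.60832779 -0.22674848  0.017     ]
 [ 0.34719795 -0.26538045  0.017     ]]
board [[0.616 0.526 0.012]
 [0.622 0.157 0.012]
 [0.385 0.148 0.012]
 [0.376 0.509 0.012]]
pred knobs scene crop [[136.  90.]
 [207. 125.]
 [161. 176.]
 [  9. 209.]
 [192. 289.]]
```

View pics/crop2.png

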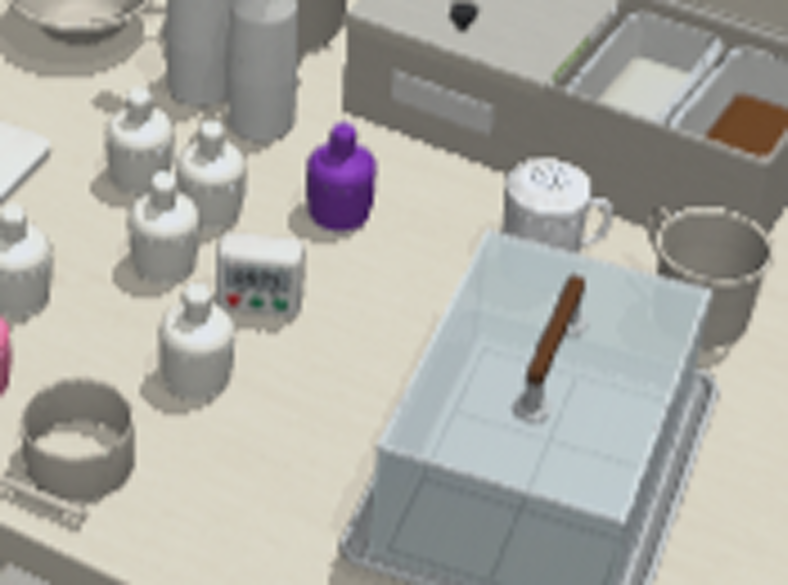

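The scene crop agrees with the predicted knob positions (A at (139,95), expected (136,90)). The five white cups with knobs are the ones meant. The salt dredger and the pink, purple and yellow pots are not. I'll go to the handle first.

```bash
cat >> h.py <<'E'
from scipy.spatial.transform import Rotation as Ro
def go(*targets):
    """targets (x,y,z,yaw_deg of tool y axis in world): print shifts cm & turn from the current pose"""
    s=monitor.observe(); q=s['eef_rot']; R=Ro.from_quat([q[1],q[2],q[3],q[0]]).as_matrix(); p=s['eef_pos']
    print('t',round(s['clock'],2),'p',p.round(4),'yaw',round(np.degrees(np.arctan2(R[1,1],R[0,1])),2),'tilt',R[2].round(4),'F',s['contact_force'].round(2),'w',round(s['width'],3),'j',s['joint_pos'].round(2))
    for t in targets:
        a=np.radians(t[3]); y=np.array([np.cos(a),np.sin(a),0]); z=np.array([0,0,-1.]); Rt=np.c_[np.cross(y,z),y,z]
        d=R.T@(np.array(t[:3])-p)*100; r=Ro.from_matrix(R.T@Rt).as_rotvec(); print(t,'->',d.round(2),r.round(3))
E
python3 - <<'E'
from h import *
go((.5,.1,.256,98),(.4858,-.3425,.256,98))
E
```

```text
t 0.1 p [0.2382 0.5501 0.2556] yaw 66.58 tilt [ 1.0e-04 -1.6e-03 -1.0e+00] F [ 0.13  0.01 -0.13] w 0.998 j [ 1.05  0.36  1.51 -0.    1.27 -0.12]
(0.5, 0.1, 0.256, 98) -> [-41.91 -30.89  -0.  ] [-0.002 -0.001 -0.548]
(0.4858, -0.3425, 0.256, 98) -> [-5.819e+01 -7.206e+01  6.000e-02] [-0.002 -0.001 -0.548]
```

Emit:
play_rows([
  [[-2,-1.5,0],[0,0,0]],
  [[-5,-3.7,0],[0,0,0]],
  [[-8,-5.9,0],[0,0,0]],
  [[-11,-8.1,0],[0,0,0]],
  [[-14,-10.3,0],[0,0,0]],
  [[-17,-12.5,0],[0,0,0]],
  [[-19.5,-14.4,0],[0,0,0]],
  [[-22,-16.2,0],[0,0,0]],
], gripper=0.2)

```text
clock: 0.77
eef_pos: [0.3762, 0.3125, 0.256]
eef_rot: [-0.0, 0.203, 0.979, -0.0]
contact_force: [-0.6, 1.0, 0.4]
width: 0.404
grasp_force: 0.0
```

Emit:
play_rows([
  [[-3,-2.2,0],[0,0,-0.07]],
  [[-6,-4.4,0],[0,0,-0.14]],
  [[-9,-6.6,0],[0,0,-0.21]],
  [[-12,-8.8,0],[0,0,-0.28]],
  [[-15,-11,0],[0,0,-0.35]],
  [[-17.5,-12.9,0],[0,0,-0.42]],
  [[-19,-14.2,0],[0,0,-0.5]],
  [[-19.9,-14.7,0],[0,0,-0.548]],
])

```text
clock: 1.43
eef_pos: [0.501, 0.0977, 0.256]
eef_rot: [-0.0, -0.07, 0.998, -0.0]
contact_force: [0.5, -0.4, 0.1]
width: 0.399
grasp_force: 0.0
```

```bash
python3 - <<'E'
from h import *
go((.4858,-.3425,.20,98))
E
```

```text
t 1.43 p [0.501  0.0977 0.256 ] yaw 98.06 tilt [ 5.e-04 -1.e-03 -1.e+00] F [ 0.52 -0.43  0.14] w 0.399 j [ 0.06  0.23  1.7  -0.    1.21 -1.65]
(0.4858, -0.3425, 0.2, 98) -> [  7.68 -43.37   5.64] [-0.001 -0.     0.001]
```

Emit:
play_rows([
  [[0.4,-2,0],[0,0,0]],
  [[0.8,-5,0],[0,0,0]],
  [[1.4,-8,0],[0,0,0]],
  [[1.9,-11,0],[0,0,0]],
  [[2.5,-14,0],[0,0,0]],
  [[3,-17,0],[0,0,0]],
  [[3.5,-20,0],[0,0,0]],
  [[4,-23,0],[0,0,0]],
])

```text
clock: 2.1
eef_pos: [0.4919, -0.1342, 0.2561]
eef_rot: [-0.0, -0.07, 0.998, 0.0]
contact_force: [-0.1, 0.2, 0.7]
width: 0.403
grasp_force: 0.0
```

Emit:
play_rows([
  [[0.5,-3,0.5],[0,0,0]],
  [[1.1,-6,1],[0,0,0]],
  [[1.6,-9,2],[0,0,0]],
  [[2.2,-12,3],[0,0,0]],
  [[2.7,-15,4],[0,0,0]],
  [[3.2,-18,5],[0,0,0]],
  [[3.5,-19.5,5.6],[0,0,0]],
  [[3.7,-20.4,5.6],[0,0,0]],
])

```text
clock: 2.77
eef_pos: [0.4831, -0.3414, 0.1985]
eef_rot: [-0.001, -0.069, 0.998, 0.001]
contact_force: [-0.7, 0.9, 0.5]
width: 0.395
grasp_force: 0.0
```

```bash
python3 - <<'E'
from h import *
go((.4858,-.3425,.15,98))
im=snap('top','t1'); c=im[160:270,300:420]; s=snap('scene','s1')[180:310,290:400]
cv2.imwrite('pics/c3.png',np.hstack([cv2.resize(c,(400,367)),cv2.resize(s,(400,473))[:367]])[:,:,::-1])
E
```

```text
t 2.77 p [ 0.4831 -0.3414  0.1985] yaw 97.86 tilt [ 0.002   0.0019 -1.    ] F [-0.69  0.93  0.51] w 0.395 j [-0.73  0.4   1.59 -0.    1.15 -2.44]
(0.4858, -0.3425, 0.15, 98) -> [-0.26 -0.15  4.85] [ 0.002 -0.002 -0.002]
```

View pics/c3.png

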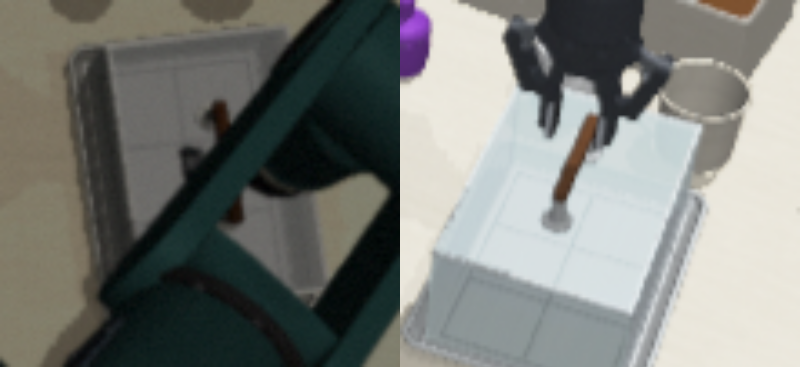

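The scene crop shows the two fingers (at about (545,110) and (605,120)) straddling the wooden bar. The top view is hidden by the arm. I'll descend and grip.

Emit:
play_rows([
  [[-0.2,-0.1,1],[0,0,0]],
  [[-0.2,-0.1,2],[0,0,0]],
  [[-0.2,-0.1,3],[0,0,0]],
  [[-0.2,-0.1,4],[0,0,0]],
  [[-0.2,-0.1,4.6],[0,0,0]],
  [[-0.2,-0.1,4.6],[0,0,0]],
])

```text
clock: 3.37
eef_pos: [0.4853, -0.3393, 0.1523]
eef_rot: [-0.001, -0.07, 0.998, 0.001]
contact_force: [0.4, 0.6, 0.3]
width: 0.401
grasp_force: 0.0
```

Emit:
play_rows([
  [[0,0,0],[0,0,0]],
  [[0,0,0],[0,0,0]],
  [[0,0,0],[0,0,0]],
  [[0,0,0],[0,0,0]],
  [[0,0,0],[0,0,0]],
  [[0,0,0],[0,0,0]],
  [[0,0,0],[0,0,0]],
  [[0,0,0],[0,0,0]],
], gripper=1)

```text
clock: 4.03
eef_pos: [0.4864, -0.341, 0.1545]
eef_rot: [0.0, -0.07, 0.998, -0.0]
contact_force: [0.3, -0.1, -2.4]
width: 0.128
grasp_force: 62.3
```

```bash
python3 - <<'E'
from h import *
go((.48,-.34,.28,98)); print(monitor.observe()['moment'],monitor.observe()['grasp_force'])
E
```

```text
t 4.03 p [ 0.4864 -0.341   0.1545] yaw 97.97 tilt [-3.e-04 -5.e-04 -1.e+00] F [ 0.34 -0.14 -2.44] w 0.128 j [-0.73  0.46  1.63 -0.    1.05 -2.44]
(0.48, -0.34, 0.28, 98) -> [  0.61   0.18 -12.55] [-0.001  0.    -0.   ]
[-0.13424308 -0.11597685 -0.01591935] 62.30179309844971
```

Emit:
play_rows([
  [[0,0,-0.5],[0,0,0]],
  [[0,0,-1.5],[0,0,0]],
  [[0,0,-3],[0,0,0]],
  [[0,0,-5],[0,0,0]],
  [[0,0,-7.5],[0,0,0]],
  [[0,0,-10],[0,0,0]],
  [[0,0,-12.5],[0,0,0]],
  [[0,0,-14],[0,0,0]],
])

```text
clock: 4.7
eef_pos: [0.4867, -0.341, 0.298]
eef_rot: [0.001, -0.07, 0.998, -0.001]
contact_force: [1.3, -0.1, -2.8]
width: 0.127
grasp_force: 61.9
```

```bash
python3 - <<'E'
from h import *
im=cv2.imread('pics/top0.png'); hsv=cv2.cvtColor(im,cv2.COLOR_BGR2HSV)
m=((hsv[...,1]<28)&(hsv[...,2]>80)).astype(np.uint8); n,l,s,ce=cv2.connectedComponentsWithStats(m)
i=l[205,120]; b=(l==i).astype(np.uint8); b=cv2.morphologyEx(b,cv2.MORPH_OPEN,np.ones((5,5)))
p=onplane('top',np.argwhere(b)[:,::-1],.012)[:,:2].astype(np.float32)
r=cv2.minAreaRect(p); print(r, cv2.boxPoints(r)); print(p.mean(0)); 
go((.5,.43,.295,91))
im=snap('scene','s2'); cv2.imwrite('pics/c4.png',im[100:330,200:430,::-1])
E
```

```text
((0.5001967549324036, 0.3359491229057312), (0.23730707168579102, 0.3595288097858429), 1.0083626508712769) [[0.37839806 0.51359755]
 [0.38472515 0.15412445]
 [0.62199545 0.1583007 ]
 [0.61566836 0.5177738 ]]
[0.49973685 0.33251178]
t 4.7 p [ 0.4867 -0.341   0.298 ] yaw 97.99 tilt [-0.002  -0.0025 -1.    ] F [ 1.32 -0.14 -2.83] w 0.127 j [-0.73  0.31  1.47 -0.    1.35 -2.44]
(0.5, 0.43, 0.295, 91) -> [-12.03  76.17   0.13] [-0.002  0.002  0.122]
```

View pics/c4.png

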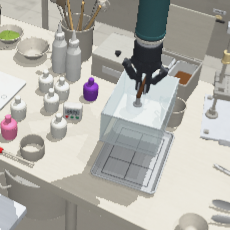

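The crop shows the cover hanging level above the tray, with the tray at about (130,160) and its six marked squares visible. I'll carry it to the board's left end.

Emit:
play_rows([
  [[-0.1,1,0],[0,0,0]],
  [[-0.4,3,0],[0,0,0]],
  [[-0.9,6,0],[0,0,0]],
  [[-1.4,9.2,0],[0,0,0]],
  [[-2,12.6,0],[0,0,0]],
  [[-2.6,16,0],[0,0,0]],
  [[-3.1,19.5,0],[0,0,0]],
  [[-3.6,23,0],[0,0,0]],
])

```text
clock: 5.42
eef_pos: [0.4879, -0.1052, 0.2926]
eef_rot: [-0.002, -0.069, 0.998, 0.001]
contact_force: [0.5, 0.0, -5.3]
width: 0.128
grasp_force: 61.9
```

Emit:
play_rows([
  [[-0.5,3.5,0],[0,0,0]],
  [[-1,7,0],[0,0,0]],
  [[-1.6,10.5,0],[0,0,0]],
  [[-2.2,14,0],[0,0,0]],
  [[-2.8,17.5,0],[0,0,0]],
  [[-3.3,21,0],[0,0,0]],
  [[-3.9,24.5,0],[0,0,0]],
  [[-4.4,28,0],[0,0,0]],
])

```text
clock: 6.08
eef_pos: [0.4924, 0.1774, 0.2926]
eef_rot: [-0.002, -0.07, 0.998, -0.0]
contact_force: [0.6, -0.0, -3.6]
width: 0.126
grasp_force: 61.9
```

Emit:
play_rows([
  [[-0.5,3.5,0],[0,0,0.015]],
  [[-1,7,0],[0,0,0.03]],
  [[-1.6,10.5,0],[0,0,0.05]],
  [[-2.2,14,0],[0,0,0.07]],
  [[-2.7,17.5,0],[0,0,0.09]],
  [[-3.3,20.5,0],[0,0,0.11]],
  [[-3.7,23,0],[0,0,0.12]],
  [[-3.9,24.9,0],[0,0,0.122]],
])

```text
clock: 6.75
eef_pos: [0.4966, 0.4296, 0.2919]
eef_rot: [-0.002, -0.009, 1.0, -0.001]
contact_force: [-0.2, 0.2, -4.5]
width: 0.128
grasp_force: 61.9
```

Emit:
play_rows([
  [[0,0,0],[0,0,0]],
  [[0,0,1.5],[0,0,0]],
  [[0,0,4],[0,0,0]],
  [[0,0,6],[0,0,0]],
  [[0,0,8],[0,0,0]],
  [[0,0,9],[0,0,0]],
  [[0,0,10],[0,0,0]],
  [[0,0,10],[0,0,0]],
])

```text
clock: 7.42
eef_pos: [0.4971, 0.4262, 0.1915]
eef_rot: [-0.002, -0.009, 1.0, -0.001]
contact_force: [-0.8, -0.3, -4.3]
width: 0.132
grasp_force: 61.9
```

```bash
python3 - <<'E'
from h import *
go((.4984,.427,.1605,91))
E
```

```text
t 7.42 p [0.4971 0.4262 0.1915] yaw 90.98 tilt [ 0.0042 -0.0028 -1.    ] F [-0.76 -0.28 -4.35] w 0.132 j [ 0.6   0.5   1.45 -0.    1.2  -0.98]
(0.4984, 0.427, 0.1605, 91) -> [-0.15  0.08  3.1 ] [-0.003 -0.004 -0.   ]
```

Emit:
play_rows([
  [[-0.1,0.1,1],[0,0,0]],
  [[-0.1,0.1,1.8],[0,0,0]],
  [[-0.1,0.1,2.4],[0,0,0]],
  [[-0.1,0.1,2.8],[0,0,0]],
  [[-0.1,0.1,3.1],[0,0,0]],
  [[-0.1,0.1,3.2],[0,0,0]],
  [[-0.1,0.1,3.2],[0,0,0]],
])

```text
clock: 8.0
eef_pos: [0.4997, 0.4284, 0.1621]
eef_rot: [-0.0, -0.009, 1.0, -0.0]
contact_force: [0.7, 0.9, -4.5]
width: 0.125
grasp_force: 61.9
```

Emit:
play_rows([
  [[0,0,0],[0,0,0]],
  [[0,0,0],[0,0,0]],
  [[0,0,0],[0,0,0]],
  [[0,0,0],[0,0,0]],
  [[0,0,-2],[0,0,0]],
  [[0,0,-5],[0,0,0]],
  [[0,0,-8],[0,0,0]],
  [[0,0,-10],[0,0,0]],
], gripper=0.2)

```text
clock: 8.67
eef_pos: [0.5006, 0.4291, 0.2656]
eef_rot: [0.002, -0.009, 1.0, 0.001]
contact_force: [0.3, -0.3, -0.9]
width: 0.403
grasp_force: 0.0
```

```bash
python3 - <<'E'
from h import *
go((.458,.081,.16,98))
im=snap('top','t3'); cv2.imwrite('pics/c5.png',cv2.convertScaleAbs(cv2.resize(im[120:270,70:410,::-1],None,fx=2.35,fy=2.35,interpolation=cv2.INTER_CUBIC),alpha=1.5))
s=snap('scene','s3')
E
```

```text
t 8.67 p [0.5006 0.4291 0.2656] yaw 90.99 tilt [-0.003  0.002 -1.   ] F [ 0.25 -0.29 -0.88] w 0.403 j [ 0.6   0.43  1.36 -0.    1.34 -0.98]
(0.458, 0.081, 0.16, 98) -> [  4.89 -34.75  10.48] [ 0.002  0.003 -0.122]
```

View pics/c5.png

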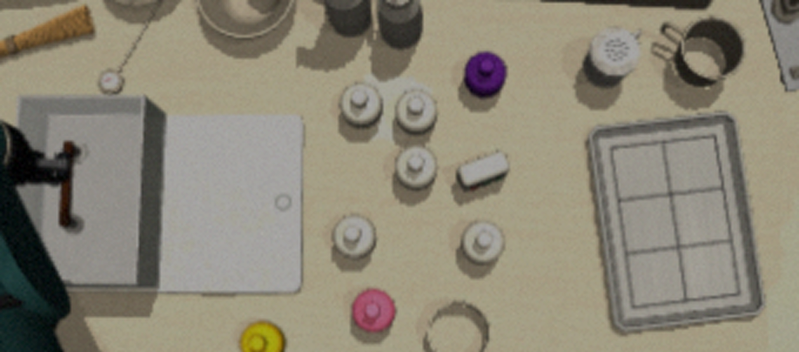

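The cover stands across the board's left end, with its bar at about (68,185). The tray is bare, with grid corners near (612,150), (718,136), (739,297) and (632,308). The five white cups are at (361,103), (416,110), (416,167), (354,237) and (483,242), where they were.

```bash
python3 - <<'E'
from h import *
im=cv2.imread('pics/t3.png'); g=cv2.cvtColor(im,cv2.COLOR_BGR2GRAY)
c0=np.array([(612,150),(665,143),(718,136),(619,201),(672,196),(727,190),(626,249),(680,245),(734,241),(632,308),(685,302),(739,297)],float)
px=(c0+.5)/2.35-.5+[70,120]
model=np.array([(x,y) for x in(108,36,-36,-108) for y in(72,0,-72)])/1000
def fit(px):
    W=onplane('top',px,.006)[:,:2]; a=model-model.mean(0); b=W-W.mean(0)
    th=np.arctan2((a[:,0]*b[:,1]-a[:,1]*b[:,0]).sum(),(a*b).sum()); R=np.array([[np.cos(th),-np.sin(th)],[np.sin(th),np.cos(th)]])
    return th,R,W.mean(0),np.abs(W-(model@R.T+W.mean(0))).max(1)
th,R,t,e=fit(px);print(np.degrees(th),t,(e*1000).round(1))
G=cv2.resize(g,None,fx=4,fy=4,interpolation=cv2.INTER_CUBIC)
q=cv2.cornerSubPix(G,((px+.5)*4-.5).astype(np.float32).reshape(-1,1,2),(8,8),(-1,-1),(3,50,.01))[:,0]
th,R,t,e=fit((q+.5)/4-.5);print(np.degrees(th),t,(e*1000).round(1))
for n,b in dict(FL=(.072,.036),FR=(.072,-.036),ML=(0,.036),MR=(0,-.036),NL=(-.072,.036),NR=(-.072,-.036)).items(): print(n,(R@b+t).round(4))
# cup re-measure from scene knobs vs top: knob circle fits
kc=(np.array([(358,97),(416,103),(416,160),(352,234),(484,239)])+.5)/2.35-.5+[70,120]
print(onplane('top',kc,.089).round(4))
E
```

```text
6.819450057453876 [ 0.49005585 -0.34512975] [4.  1.4 1.3 1.6 2.  2.9 5.7 3.7 2.6 1.1 1.7 1.4]
7.2592112829603614 [ 0.4905669  -0.34343638] [1.9 1.1 1.8 5.1 5.  5.  6.3 5.5 3.6 1.4 1.1 2.5]
FL [ 0.5574 -0.2986]
FR [ 0.5665 -0.3701]
ML [ 0.486  -0.3077]
MR [ 0.4951 -0.3791]
NL [ 0.4146 -0.3168]
NR [ 0.4237 -0.3882]
[[ 0.6323  0.0793  0.089 ]
 [ 0.6259  0.0049  0.089 ]
 [ 0.5522  0.0033  0.089 ]
 [ 0.4566  0.0815  0.089 ]
 [ 0.4538 -0.084   0.089 ]]
```

```bash
python3 - <<'E'
from h import *
im=cv2.imread('pics/t3.png'); g=cv2.cvtColor(im,cv2.COLOR_BGR2GRAY)
# rectify tray floor to 1mm/px map, then dark line profiles
th=np.radians(7.8);t=np.array([.490,-.344]);R=np.array([[np.cos(th),-np.sin(th)],[np.sin(th),np.cos(th)]])
X,Y=np.meshgrid(np.arange(140,-141,-1)/1000,np.arange(105,-106,-1)/1000,indexing='ij')
W=np.c_[np.c_[X.ravel(),Y.ravel()]@R.T+t,np.full(X.size,.006)]
p=proj('top',W).astype(np.float32).reshape(*X.shape,2)
m=cv2.remap(g,p[...,0],p[...,1],cv2.INTER_CUBIC).astype(float)
def pk(pr,ax):
    d=cv2.GaussianBlur(pr.reshape(1,-1),(0,0),2)[0]; b=cv2.GaussianBlur(pr.reshape(1,-1),(0,0),10)[0]; s=b-d
    return [(int(ax[i]),round(s[i],1)) for i in range(2,len(s)-2) if s[i]>s[i-1] and s[i]>=s[i+1] and s[i]>2]
ax=np.arange(140,-141,-1); ay=np.arange(105,-106,-1)
for y in (60,36,10,-10,-36,-60): print('y',y,pk(m[:,105-y-3:105-y+4].mean(1),ax))
for x in (95,72,45,20,0,-20,-45,-72,-95): print('x',x,pk(m[140-x-3:140-x+4].mean(0),ay))
E
```

```text
y 60 [(132, np.float64(14.8)), (109, np.float64(12.3)), (37, np.float64(14.3)), (-35, np.float64(15.8)), (-106, np.float64(14.3)), (-126, np.float64(11.9))]
y 36 [(131, np.float64(13.0)), (109, np.float64(12.2)), (37, np.float64(13.8)), (-35, np.float64(16.0)), (-106, np.float64(12.4)), (-126, np.float64(10.7))]
y 10 [(130, np.float64(12.9)), (109, np.float64(12.8)), (37, np.float64(13.5)), (-34, np.float64(15.5)), (-106, np.float64(13.1)), (-126, np.float64(11.6))]
y -10 [(132, np.float64(13.3)), (109, np.float64(10.4)), (38, np.float64(14.8)), (-35, np.float64(14.6)), (-106, np.float64(14.7)), (-125, np.float64(12.0))]
y -36 [(132, np.float64(16.6)), (109, np.float64(11.3)), (38, np.float64(13.9)), (-34, np.float64(14.4)), (-106, np.float64(15.6)), (-128, np.float64(10.5))]
y -60 [(133, np.float64(15.2)), (109, np.float64(14.4)), (38, np.float64(13.8)), (-34, np.float64(14.1)), (-106, np.float64(14.9)), (-124, np.float64(10.6))]
x 95 [(92, np.float64(5.8)), (73, np.float64(13.4)), (1, np.float64(13.2)), (-71, np.float64(16.7)), (-95, np.float64(14.5))]
x 72 [(91, np.float64(6.3)), 
[... 330 characters left out ...]
np.float64(13.2)), (-94, np.float64(13.2))]
x 0 [(91, np.float64(7.6)), (72, np.float64(12.6)), (1, np.float64(14.8)), (-71, np.float64(14.1)), (-95, np.float64(14.2))]
x -20 [(91, np.float64(7.7)), (73, np.float64(14.2)), (1, np.float64(16.2)), (-71, np.float64(13.3)), (-96, np.float64(14.8))]
x -45 [(91, np.float64(8.3)), (72, np.float64(11.2)), (0, np.float64(16.2)), (-71, np.float64(12.9)), (-95, np.float64(14.2))]
x -72 [(91, np.float64(9.4)), (73, np.float64(11.2)), (1, np.float64(18.0)), (-71, np.float64(11.9)), (-95, np.float64(14.7))]
x -95 [(103, np.float64(6.4)), (91, np.float64(9.5)), (73, np.float64(11.5)), (1, np.float64(17.8)), (-71, np.float64(11.2)), (-96, np.float64(15.1))]
```

The rectified tray lines fit the 72 mm grid within 1 mm, so the tray centre is (0.4914, -0.3429) with yaw 7.8°. I'll start with cup E at (0.453, -0.084).

Emit:
play_rows([
  [[0.2,-1.6,0],[0,0,0]],
  [[0.5,-4.6,0],[0,0,0]],
  [[0.9,-8.1,0],[0,0,0]],
  [[1.3,-11.6,0],[0,0,0]],
  [[1.7,-15.1,0],[0,0,0]],
  [[2.1,-18.6,0],[0,0,0]],
  [[2.5,-22.1,0],[0,0,0]],
  [[2.8,-25.6,0],[0,0,0]],
])

```text
clock: 9.43
eef_pos: [0.4751, 0.1704, 0.2617]
eef_rot: [-0.0, -0.009, 1.0, -0.0]
contact_force: [0.7, 0.1, 0.5]
width: 0.4
grasp_force: 0.0
```

Emit:
play_rows([
  [[0.4,-3.5,0],[0,0,-0.01]],
  [[0.8,-7,1],[0,0,-0.03]],
  [[1.2,-10.5,2],[0,0,-0.05]],
  [[1.6,-14,4],[0,0,-0.07]],
  [[2,-17.5,6],[0,0,-0.09]],
  [[2.4,-21,8],[0,0,-0.11]],
  [[2.7,-24,10],[0,0,-0.12]],
  [[2.86,-25.6,11],[0,0,-0.12]],
])

```text
clock: 10.1
eef_pos: [0.4502, -0.087, 0.1501]
eef_rot: [-0.001, -0.068, 0.998, 0.0]
contact_force: [-0.6, -0.3, 0.7]
width: 0.398
grasp_force: 0.0
```

Emit:
play_rows([
  [[0,0,0],[0,0,0]],
  [[0,0,0],[0,0,0]],
  [[0,0,0],[0,0,0]],
])

```text
clock: 10.35
eef_pos: [0.452, -0.0839, 0.1525]
eef_rot: [0.0, -0.068, 0.998, 0.0]
contact_force: [-0.3, 1.6, -0.0]
width: 0.399
grasp_force: 0.0
```

```bash
python3 - <<'E'
from h import *
go((.453,-.084,.09,97.8))
im=snap('scene','s4'); k=proj('scene',[(.453,-.084,.08)])[0]; print(k)
cv2.imwrite('pics/c6.png',cv2.resize(im[180:270,220:310,::-1],(450,450),interpolation=cv2.INTER_CUBIC))
E
```

```text
t 10.35 p [ 0.452  -0.0839  0.1525] yaw 97.84 tilt [-0.e+00  3.e-04 -1.e+00] F [-0.27  1.64 -0.03] w 0.399 j [-0.33  0.29  1.93  0.    0.92 -2.04]
(0.453, -0.084, 0.09, 97.8) -> [-0.1  -0.03  6.25] [0.    0.    0.001]
[257.77265923 216.21074413]
```

View pics/c6.png

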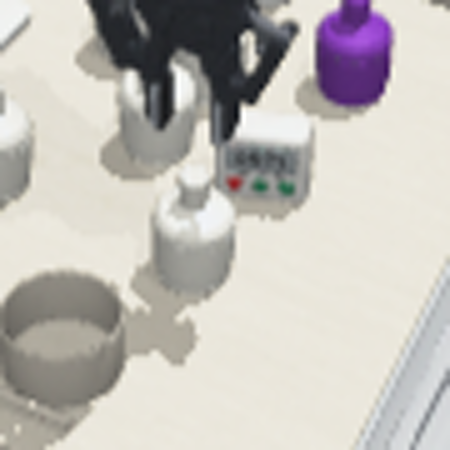

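The fingers (about (160,110) and (222,125)) are centred above cup E's knob at (195,182). Descending, gripping and lifting now.

Emit:
play_rows([
  [[-0.1,0,1],[0,0,0]],
  [[-0.1,0,2.5],[0,0,0]],
  [[-0.1,0,4],[0,0,0]],
  [[-0.1,0,5.2],[0,0,0]],
  [[-0.1,0,5.9],[0,0,0]],
  [[-0.1,0,6.2],[0,0,0]],
  [[-0.1,0,6.2],[0,0,0]],
])

```text
clock: 10.98
eef_pos: [0.453, -0.0836, 0.0903]
eef_rot: [-0.0, -0.069, 0.998, 0.0]
contact_force: [0.2, 0.6, -0.5]
width: 0.403
grasp_force: 0.0
```

Emit:
play_rows([
  [[0,0,0],[0,0,0]],
  [[0,0,0],[0,0,0]],
  [[0,0,0],[0,0,0]],
  [[0,0,0],[0,0,0]],
  [[0,0,0],[0,0,0]],
], gripper=1)

```text
clock: 11.4
eef_pos: [0.4535, -0.0842, 0.0911]
eef_rot: [0.001, -0.068, 0.998, -0.0]
contact_force: [-0.5, 2.9, 6.5]
width: 0.227
grasp_force: 58.8
```

Emit:
play_rows([
  [[0,0,-1],[0,0,0]],
  [[0,0,-3],[0,0,0]],
  [[0,0,-5.5],[0,0,0]],
  [[0,0,-8],[0,0,0]],
  [[0,0,-10],[0,0,0]],
  [[0,0,-11],[0,0,0]],
  [[0,0,-11],[0,0,0]],
  [[0,0,-11],[0,0,0]],
])

```text
clock: 12.07
eef_pos: [0.453, -0.0845, 0.2006]
eef_rot: [0.001, -0.069, 0.998, -0.0]
contact_force: [0.4, 0.2, -2.9]
width: 0.223
grasp_force: 58.8
```

Emit:
play_rows([
  [[0,0,0],[0,0,0]],
  [[0,0,0],[0,0,0]],
])

```text
clock: 12.23
eef_pos: [0.452, -0.0841, 0.1992]
eef_rot: [-0.001, -0.069, 0.998, 0.0]
contact_force: [-0.7, 0.2, -3.1]
width: 0.221
grasp_force: 58.8
```

Emit:
play_rows([
  [[0,0,0],[0,0,0]],
  [[0,0,0],[0,0,0]],
])

```text
clock: 12.4
eef_pos: [0.4524, -0.0842, 0.1995]
eef_rot: [-0.001, -0.069, 0.998, 0.0]
contact_force: [-0.3, 0.7, -2.0]
width: 0.22
grasp_force: 58.8
```

```bash
python3 - <<'E'
from h import *
go((.5578,-.2975,.20,97.8))
E
```

```text
t 12.4 p [ 0.4524 -0.0842  0.1995] yaw 97.86 tilt [ 1.7e-03  7.0e-04 -1.0e+00] F [-0.33  0.73 -1.96] w 0.22 j [-0.33  0.23  1.87 -0.    1.05 -2.04]
(0.5578, -0.2975, 0.2, 97.8) -> [ -7.52 -22.57  -0.08] [ 0.001 -0.002  0.001]
```

Weight is about 2.5 N, so cup E is empty. It goes to far left.

Emit:
play_rows([
  [[-0.4,-1.2,0],[0,0,0]],
  [[-1.4,-4.2,0],[0,0,0]],
  [[-2.5,-7.6,0],[0,0,0]],
  [[-3.7,-11.2,0],[0,0,0]],
  [[-4.9,-14.8,0],[0,0,0]],
  [[-6.1,-18.3,0],[0,0,0]],
  [[-7.1,-21.3,0],[0,0,0]],
  [[-7.5,-22.6,0],[0,0,0]],
])

```text
clock: 13.07
eef_pos: [0.5605, -0.3037, 0.2]
eef_rot: [0.001, -0.068, 0.998, -0.002]
contact_force: [0.5, 0.0, -2.6]
width: 0.221
grasp_force: 59.1
```

Emit:
play_rows([
  [[0,0,0],[0,0,0]],
  [[0,0,1.5],[0,0,0]],
  [[0,0,4],[0,0,0]],
  [[0,0,6],[0,0,0]],
  [[0,0,7.5],[0,0,0]],
  [[0,0,8.4],[0,0,0]],
  [[0,0,8.7],[0,0,0]],
  [[0,0,8.7],[0,0,0]],
])

```text
clock: 13.73
eef_pos: [0.5577, -0.2976, 0.1126]
eef_rot: [-0.001, -0.069, 0.998, 0.001]
contact_force: [0.0, -0.3, -2.9]
width: 0.218
grasp_force: 59.2
```

```bash
python3 - <<'E'
from h import *
go((.5578,-.2975,.0968,97.8))
E
```

```text
t 13.73 p [ 0.5577 -0.2976  0.1126] yaw 97.87 tilt [ 0.0013  0.0011 -1.    ] F [ 0.01 -0.31 -2.9 ] w 0.218 j [-0.6   0.55  1.58 -0.    1.01 -2.31]
(0.5578, -0.2975, 0.0968, 97.8) -> [-0.02  0.    1.58] [ 0.001 -0.001  0.001]
```

Emit:
play_rows([
  [[0,0,0.6],[0,0,0]],
  [[0,0,1.2],[0,0,0]],
  [[0,0,1.5],[0,0,0]],
  [[0,0,1.6],[0,0,0]],
  [[0,0,1.6],[0,0,0]],
])

```text
clock: 14.15
eef_pos: [0.5582, -0.298, 0.0974]
eef_rot: [0.0, -0.069, 0.998, -0.0]
contact_force: [0.2, -0.3, -2.2]
width: 0.225
grasp_force: 59.4
```

Emit:
play_rows([
  [[0,0,0],[0,0,0]],
  [[0,0,0],[0,0,0]],
  [[0,0,0],[0,0,0]],
  [[0,0,0],[0,0,0]],
  [[0,0,-1.5],[0,0,0]],
  [[0,0,-4],[0,0,0]],
  [[0,0,-7.5],[0,0,0]],
  [[0,0,-10],[0,0,0]],
], gripper=0.2)

```text
clock: 14.82
eef_pos: [0.5585, -0.2982, 0.1995]
eef_rot: [0.0, -0.069, 0.998, -0.0]
contact_force: [1.9, 0.0, 0.4]
width: 0.402
grasp_force: 0.0
```

```bash
cat >> h.py <<'E'
CUPS=dict(A=(.633,.0785),B=(.625,.0055),C=(.551,.0035),D=(.4575,.0815),H=(.50,.43))
def chk(f,names='ABCDH'):
    ref=cv2.imread('pics/t3.png').astype(int); im=snap('top',f)[:,:,::-1].astype(int)
    for n in names:
        u,v=proj('top',[(*CUPS[n],.16 if n=='H' else .05)])[0].round().astype(int); w=14
        print(n,(u,v),'diff',np.abs(ref-im)[v-w:v+w,u-w:u+w].mean().round(2))
E
python3 - <<'E'
from h import *
chk('t5')
go((.551,.0035,.20,97.8))
E
```

```text
A (np.int64(223), np.int64(164)) diff 24.26
B (np.int64(247), np.int64(167)) diff 23.58
C (np.int64(247), np.int64(190)) diff 20.59
D (np.int64(220), np.int64(220)) diff 38.5
H (np.int64(96), np.int64(199)) diff 37.11
t 14.87 p [ 0.5611 -0.2998  0.2048] yaw 97.87 tilt [-0.0072 -0.0066 -1.    ] F [ 1.19 -0.35  2.53] w 0.4 j [-0.6   0.45  1.49 -0.    1.18 -2.31]
(0.551, 0.0035, 0.2, 97.8) -> [-3.15 30.19  0.31] [-0.007  0.007  0.001]
```

```bash
python3 - <<'E'
from h import *
a=cv2.imread('pics/t5.png');b=cv2.imread('pics/t3.png');print(a.mean(),b.mean(), a[120:270].mean((0,1)),b[120:270].mean((0,1)))
cv2.imwrite('pics/c7.png',cv2.resize(a[120:270,70:410],None,fx=2.35,fy=2.35,interpolation=cv2.INTER_CUBIC))
E
```

```text
79.51924811469183 66.28044128417969 [86.25496094 98.06123698 99.0449349 ] [72.33677083 82.67071615 85.10397135]
```

View pics/c7.png

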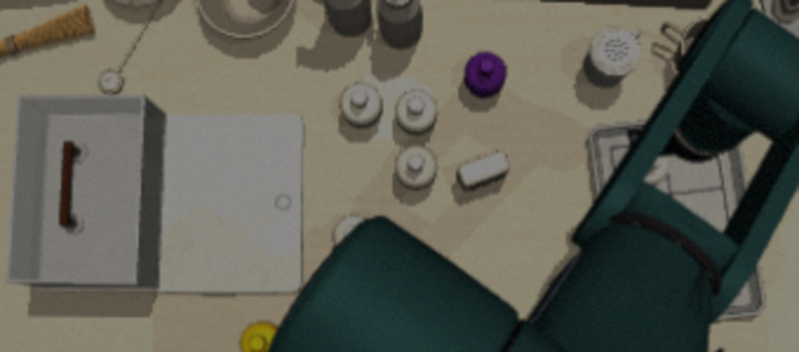

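The same five spots hold: A (361,103), B (416,110) and C (416,167) haven't moved, D is partly behind the arm at (352,232), and the cover is on the board. Only the exposure changed. Next is cup C.

Emit:
play_rows([
  [[-0.2,1.3,0],[0,0,0]],
  [[-0.6,5,0],[0,0,0]],
  [[-1.1,9,0],[0,0,0]],
  [[-1.5,13,0],[0,0,0]],
  [[-2,17,0],[0,0,0]],
  [[-2.4,21,0],[0,0,0]],
  [[-2.9,25,0],[0,0,0]],
  [[-3.2,28,0],[0,0,0]],
])

```text
clock: 15.53
eef_pos: [0.5497, -0.0125, 0.1963]
eef_rot: [-0.001, -0.069, 0.998, 0.001]
contact_force: [1.0, 1.0, 0.3]
width: 0.402
grasp_force: 0.0
```

Emit:
play_rows([
  [[-0.2,1.9,0.5],[0,0,0]],
  [[-0.2,1.9,3],[0,0,0]],
  [[-0.2,1.9,5],[0,0,0]],
  [[-0.2,1.9,5],[0,0,0]],
  [[-0.2,1.9,5],[0,0,0]],
  [[-0.2,1.9,5],[0,0,0]],
])

```text
clock: 16.03
eef_pos: [0.5509, 0.003, 0.1476]
eef_rot: [-0.0, -0.068, 0.998, 0.0]
contact_force: [0.4, 0.5, 0.5]
width: 0.403
grasp_force: 0.0
```

```bash
cat >> h.py <<'E'
def chk(f,names='ABCDH'):
    ref=cv2.imread('pics/t3.png',0); im=cv2.cvtColor(snap('top',f),cv2.COLOR_RGB2GRAY)
    for n in names:
        u,v=proj('top',[(*CUPS[n],.16 if n=='H' else .05)])[0].round().astype(int); w=12
        r=cv2.matchTemplate(im[v-w-12:v+w+12,u-w-12:u+w+12],ref[v-w:v+w,u-w:u+w],cv2.TM_CCOEFF_NORMED); _,m,_,l=cv2.minMaxLoc(r)
        print(n,'shift px',l[0]-12,l[1]-12,'score',round(m,2))
E
python3 - <<'E'
from h import *
go((.551,.0035,.0905,97.8))
im=snap('scene','s5'); k=proj('scene',[(.551,.0035,.085),(.551,.0035,.127)]); print(k)
k0=k[0].astype(int)
cv2.imwrite('pics/c8.png',cv2.resize(im[k0[1]-40:k0[1]+40,k0[0]-40:k0[0]+40,::-1],(400,400),interpolation=cv2.INTER_CUBIC))
E
```

```text
t 16.03 p [0.5509 0.003  0.1476] yaw 97.85 tilt [ 3.e-04  1.e-04 -1.e+00] F [0.45 0.46 0.45] w 0.403 j [-0.12  0.41  1.74 -0.    0.99 -1.83]
(0.551, 0.0035, 0.0905, 97.8) -> [-0.02  0.05  5.71] [ 0.    -0.     0.001]
[[250.79680308 189.93658987]
 [250.69610995 180.47500821]]
```

View pics/c8.png

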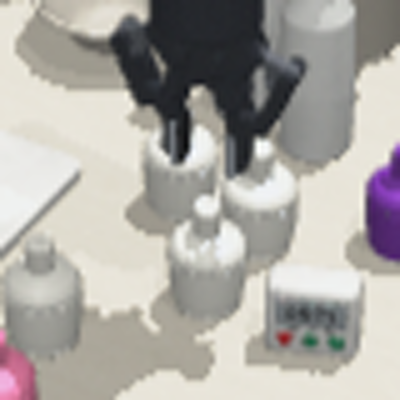

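The fingers are centred above C's knob at (208,212), with B clear at (260,160). I'll grip and lift it.

Emit:
play_rows([
  [[0,0,1],[0,0,0]],
  [[0,0,2.5],[0,0,0]],
  [[0,0,4],[0,0,0]],
  [[0,0,5.2],[0,0,0]],
  [[0,0,5.7],[0,0,0]],
  [[0,0,5.7],[0,0,0]],
])

```text
clock: 16.58
eef_pos: [0.5503, 0.0027, 0.0893]
eef_rot: [-0.001, -0.068, 0.998, 0.0]
contact_force: [-0.2, 0.8, -0.2]
width: 0.401
grasp_force: 0.0
```

Emit:
play_rows([
  [[0,0,0],[0,0,0]],
  [[0,0,0],[0,0,0]],
  [[0,0,0],[0,0,0]],
  [[0,0,0],[0,0,0]],
  [[0,0,0],[0,0,0]],
], gripper=1)

```text
clock: 17.0
eef_pos: [0.5511, 0.0029, 0.0907]
eef_rot: [0.0, -0.069, 0.998, -0.0]
contact_force: [-0.2, -0.2, -0.8]
width: 0.219
grasp_force: 58.6
```

Emit:
play_rows([
  [[0,0,-1],[0,0,0]],
  [[0,0,-3],[0,0,0]],
  [[0,0,-5.5],[0,0,0]],
  [[0,0,-8],[0,0,0]],
  [[0,0,-10],[0,0,0]],
  [[0,0,-11],[0,0,0]],
  [[0,0,-11],[0,0,0]],
  [[0,0,-11],[0,0,0]],
])

```text
clock: 17.67
eef_pos: [0.5509, 0.0029, 0.2006]
eef_rot: [0.0, -0.069, 0.998, -0.0]
contact_force: [0.4, 0.4, -1.7]
width: 0.219
grasp_force: 58.9
```

Emit:
play_rows([
  [[0,0,0],[0,0,0]],
  [[0,0,0],[0,0,0]],
])

```text
clock: 17.83
eef_pos: [0.5498, 0.003, 0.1988]
eef_rot: [-0.002, -0.069, 0.998, 0.0]
contact_force: [0.1, -0.1, -2.5]
width: 0.221
grasp_force: 58.8
```

Emit:
play_rows([
  [[0,0,0],[0,0,0]],
  [[0,0,0],[0,0,0]],
])

```text
clock: 18.0
eef_pos: [0.5503, 0.0029, 0.1992]
eef_rot: [-0.001, -0.069, 0.998, 0.0]
contact_force: [0.8, 0.2, -2.2]
width: 0.221
grasp_force: 58.8
```

```bash
python3 - <<'E'
from h import *
go((.5676,-.3688,.20,97.8))
E
```

```text
t 18.0 p [0.5503 0.0029 0.1992] yaw 97.86 tilt [ 2.1e-03  4.0e-04 -1.0e+00] F [ 0.78  0.17 -2.23] w 0.221 j [-0.12  0.35  1.68 -0.    1.11 -1.83]
(0.5676, -0.3688, 0.2, 97.8) -> [  3.37 -37.06  -0.09] [ 0.    -0.002  0.001]
```

Cup C reads about 2.2 N, so it's empty. It goes to far right, carried 2 cm higher to pass over E.

Emit:
play_rows([
  [[0.1,-1.3,-0.5],[0,0,0]],
  [[0.4,-4,-1.2],[0,0,0]],
  [[0.7,-7.5,-2],[0,0,0]],
  [[1,-11,-2],[0,0,0]],
  [[1.3,-14.5,-2],[0,0,0]],
  [[1.6,-18,-2],[0,0,0]],
  [[1.9,-21.5,-2],[0,0,0]],
  [[2.2,-25,-2],[0,0,0]],
])

```text
clock: 18.67
eef_pos: [0.5629, -0.2504, 0.2204]
eef_rot: [-0.0, -0.068, 0.998, -0.0]
contact_force: [0.2, 0.3, -2.6]
width: 0.224
grasp_force: 59.0
```

Emit:
play_rows([
  [[0.3,-3.4,0],[0,0,0]],
  [[0.6,-6.5,0],[0,0,0]],
  [[0.8,-9,0],[0,0,0]],
  [[1,-11,0],[0,0,0]],
  [[1.1,-12,0],[0,0,0]],
  [[1.1,-12,0],[0,0,0]],
  [[1.1,-12,2],[0,0,0]],
  [[1.1,-12,4],[0,0,0]],
])

```text
clock: 19.33
eef_pos: [0.5696, -0.3679, 0.1813]
eef_rot: [0.001, -0.069, 0.998, -0.001]
contact_force: [-0.8, 0.7, -2.5]
width: 0.222
grasp_force: 59.1
```

Emit:
play_rows([
  [[0,0,2],[0,0,0]],
  [[0,0,4],[0,0,0]],
  [[0,0,6],[0,0,0]],
  [[0,0,7],[0,0,0]],
  [[0,0,7.2],[0,0,0]],
  [[0,0,7.2],[0,0,0]],
])

```text
clock: 19.83
eef_pos: [0.5686, -0.3671, 0.1079]
eef_rot: [-0.001, -0.069, 0.998, 0.001]
contact_force: [0.3, -0.8, -0.9]
width: 0.223
grasp_force: 59.1
```

```bash
python3 - <<'E'
from h import *
go((.5676,-.3688,.0965,97.8))
E
```

```text
t 19.83 p [ 0.5686 -0.3671  0.1079] yaw 97.9 tilt [ 0.0012  0.0013 -1.    ] F [ 0.28 -0.83 -0.94] w 0.223 j [-0.68  0.61  1.47  0.    1.06 -2.38]
(0.5676, -0.3688, 0.0965, 97.8) -> [ 0.12 -0.16  1.14] [ 0.001 -0.001  0.002]
```

Emit:
play_rows([
  [[0.1,-0.15,0.5],[0,0,0]],
  [[0.1,-0.15,0.9],[0,0,0]],
  [[0.1,-0.15,1.15],[0,0,0]],
  [[0.1,-0.15,1.15],[0,0,0]],
  [[0.1,-0.15,1.15],[0,0,0]],
])

```text
clock: 20.25
eef_pos: [0.5681, -0.3699, 0.0971]
eef_rot: [0.0, -0.068, 0.998, -0.0]
contact_force: [0.6, 0.3, -1.2]
width: 0.222
grasp_force: 59.1
```

Emit:
play_rows([
  [[0,0,0],[0,0,0]],
  [[0,0,0],[0,0,0]],
  [[0,0,0],[0,0,0]],
  [[0,0,0],[0,0,0]],
  [[0,0,-1.5],[0,0,0]],
  [[0,0,-4],[0,0,0]],
  [[0,0,-7.5],[0,0,0]],
  [[0,0,-10.3],[0,0,0]],
], gripper=0.2)

```text
clock: 20.92
eef_pos: [0.5681, -0.3698, 0.2015]
eef_rot: [0.0, -0.069, 0.998, -0.0]
contact_force: [0.0, -0.1, -0.1]
width: 0.402
grasp_force: 0.0
```

```bash
python3 - <<'E'
from h import *
chk('t6'); go((.625,.0055,.20,97.8))
E
```

```text
A shift px 0 0 score 1.0
B shift px 0 0 score 1.0
C shift px 0 0 score 0.36
D shift px 0 0 score 0.96
H shift px 0 1 score 0.59
t 20.97 p [ 0.5709 -0.3719  0.2081] yaw 97.87 tilt [-0.0068 -0.0074 -0.9999] F [ 1.2 -0.8  4.2] w 0.4 j [-0.68  0.51  1.38 -0.    1.24 -2.39]
(0.625, 0.0055, 0.2, 97.8) -> [-10.52  36.65   0.61] [-0.007  0.007  0.001]
```

Emit:
play_rows([
  [[-0.4,1.3,0],[0,0,0]],
  [[-1.3,4.3,0],[0,0,0]],
  [[-2.4,8,0],[0,0,0]],
  [[-3.5,11.7,0],[0,0,0]],
  [[-4.6,15.4,0],[0,0,0]],
  [[-5.7,19.1,0],[0,0,0]],
  [[-6.8,22.8,0],[0,0,0]],
  [[-7.9,26.5,0],[0,0,0]],
])

```text
clock: 21.63
eef_pos: [0.6092, -0.0938, 0.1988]
eef_rot: [-0.001, -0.069, 0.998, 0.0]
contact_force: [0.7, -0.1, 0.2]
width: 0.396
grasp_force: 0.0
```

Emit:
play_rows([
  [[-1,3.5,0],[0,0,0]],
  [[-2,7,0],[0,0,0]],
  [[-2.7,9.2,0],[0,0,0]],
  [[-2.9,9.9,1],[0,0,0]],
  [[-2.9,9.9,3],[0,0,0]],
  [[-2.9,9.9,5],[0,0,0]],
  [[-2.9,9.9,5],[0,0,0]],
  [[-2.9,9.9,5],[0,0,0]],
])

```text
clock: 22.3
eef_pos: [0.6234, 0.0055, 0.1479]
eef_rot: [-0.002, -0.068, 0.998, 0.0]
contact_force: [-0.0, 0.4, -0.0]
width: 0.394
grasp_force: 0.0
```

Emit:
play_rows([
  [[0,0,0],[0,0,0]],
  [[0,0,0],[0,0,0]],
])

```text
clock: 22.47
eef_pos: [0.6259, 0.0051, 0.1508]
eef_rot: [0.001, -0.068, 0.998, -0.0]
contact_force: [0.4, -0.5, 1.0]
width: 0.4
grasp_force: 0.0
```

```bash
python3 - <<'E'
from h import *
go((.625,.0055,.0905,97.8))
E
```

```text
t 22.47 p [0.6259 0.0051 0.1508] yaw 97.82 tilt [-1.5e-03 -5.0e-04 -1.0e+00] F [ 0.4  -0.48  0.99] w 0.4 j [-0.1   0.5   1.56 -0.    1.08 -1.81]
(0.625, 0.0055, 0.0905, 97.8) -> [0.1  0.06 6.02] [-0.     0.001  0.   ]
```

Emit:
play_rows([
  [[0,0,1],[0,0,0]],
  [[0,0,2.5],[0,0,0]],
  [[0,0,4],[0,0,0]],
  [[0,0,5.2],[0,0,0]],
  [[0,0,5.9],[0,0,0]],
  [[0,0,5.9],[0,0,0]],
])

```text
clock: 22.97
eef_pos: [0.6241, 0.0055, 0.0891]
eef_rot: [-0.001, -0.068, 0.998, 0.0]
contact_force: [-0.9, -0.0, 0.2]
width: 0.398
grasp_force: 0.0
```

Emit:
play_rows([
  [[0,0,0],[0,0,0]],
  [[0,0,0],[0,0,0]],
  [[0,0,0],[0,0,0]],
  [[0,0,0],[0,0,0]],
  [[0,0,0],[0,0,0]],
], gripper=1)

```text
clock: 23.38
eef_pos: [0.6254, 0.0055, 0.0911]
eef_rot: [0.0, -0.069, 0.998, -0.0]
contact_force: [0.2, 0.4, -2.5]
width: 0.224
grasp_force: 58.6
```

Emit:
play_rows([
  [[0,0,-1],[0,0,0]],
  [[0,0,-3],[0,0,0]],
  [[0,0,-5.5],[0,0,0]],
  [[0,0,-8],[0,0,0]],
  [[0,0,-11],[0,0,0]],
  [[0,0,-13],[0,0,0]],
  [[0,0,-13],[0,0,0]],
  [[0,0,-13],[0,0,0]],
])

```text
clock: 24.05
eef_pos: [0.6261, 0.0055, 0.2227]
eef_rot: [0.002, -0.069, 0.998, -0.0]
contact_force: [-1.0, 0.4, -2.9]
width: 0.225
grasp_force: 58.8
```

Emit:
play_rows([
  [[0,0,0],[0,0,0]],
  [[0,0,0],[0,0,0]],
])

```text
clock: 24.22
eef_pos: [0.624, 0.0057, 0.2191]
eef_rot: [-0.002, -0.069, 0.998, 0.0]
contact_force: [0.4, -0.5, -2.5]
width: 0.22
grasp_force: 58.8
```

Emit:
play_rows([
  [[0,0,0],[0,0,0]],
  [[0,0,0],[0,0,0]],
])

```text
clock: 24.38
eef_pos: [0.6245, 0.0056, 0.2194]
eef_rot: [-0.001, -0.069, 0.998, 0.0]
contact_force: [-0.1, -1.3, -3.3]
width: 0.224
grasp_force: 58.8
```

```bash
python3 - <<'E'
from h import *
go((.4865,-.3072,.22,97.8),(.50,.25,.22,97.8))
E
```

```text
t 24.38 p [0.6245 0.0056 0.2194] yaw 97.86 tilt [ 2.6e-03  5.0e-04 -1.0e+00] F [-0.14 -1.29 -3.27] w 0.224 j [-0.1   0.43  1.5  -0.    1.22 -1.81]
(0.4865, -0.3072, 0.22, 97.8) -> [ 17.94 -29.1   -0.03] [ 0.001 -0.003  0.001]
(0.5, 0.25, 0.22, 97.8) -> [ 8.99 25.91 -0.03] [ 0.001 -0.003  0.001]
```

Readings average about 2.9 N (a full cup is at least 4.2 N), so cup B is empty. It goes to middle left.

Emit:
play_rows([
  [[0.6,-1,0],[0,0,0]],
  [[2,-3.2,0],[0,0,0]],
  [[3.8,-6.1,0],[0,0,0]],
  [[5.6,-9.1,0],[0,0,0]],
  [[7.4,-12,0],[0,0,0]],
  [[9.2,-15,0],[0,0,0]],
  [[11,-17.9,0],[0,0,0]],
  [[12.8,-20.8,0],[0,0,0]],
])

```text
clock: 25.05
eef_pos: [0.5254, -0.2198, 0.2205]
eef_rot: [-0.0, -0.069, 0.998, -0.0]
contact_force: [0.2, -0.1, -1.9]
width: 0.224
grasp_force: 58.9
```

Emit:
play_rows([
  [[1.8,-2.9,0],[0,0,0]],
  [[3.5,-5.6,0],[0,0,0]],
  [[4.7,-7.5,0],[0,0,0]],
  [[5.2,-8.3,0],[0,0,0]],
  [[5.2,-8.3,1],[0,0,0]],
  [[5.2,-8.3,4],[0,0,0]],
  [[5.2,-8.3,7],[0,0,0]],
  [[5.2,-8.3,9.5],[0,0,0]],
])

```text
clock: 25.72
eef_pos: [0.4864, -0.3057, 0.1237]
eef_rot: [-0.0, -0.069, 0.998, 0.001]
contact_force: [-0.8, 0.0, -2.6]
width: 0.22
grasp_force: 59.1
```

Emit:
play_rows([
  [[0,0,1.2],[0,0,0]],
  [[0,0,1.5],[0,0,0]],
  [[0,0,1.5],[0,0,0]],
  [[0,0,1.5],[0,0,0]],
  [[0,0,1.5],[0,0,0]],
])

```text
clock: 26.13
eef_pos: [0.4878, -0.3075, 0.1119]
eef_rot: [0.001, -0.069, 0.998, -0.001]
contact_force: [0.0, -0.0, -2.9]
width: 0.22
grasp_force: 58.9
```

```bash
python3 - <<'E'
from h import *
go((.4865,-.3072,.0965,97.8))
E
```

```text
t 26.13 p [ 0.4878 -0.3075  0.1119] yaw 97.89 tilt [-0.0016 -0.0016 -1.    ] F [ 0.04 -0.04 -2.9 ] w 0.22 j [-0.68  0.49  1.71  0.    0.94 -2.39]
(0.4865, -0.3072, 0.0965, 97.8) -> [0.13 0.05 1.54] [-0.002  0.002  0.002]
```

Emit:
play_rows([
  [[0.1,0.05,0.7],[0,0,0]],
  [[0.1,0.05,1.2],[0,0,0]],
  [[0.1,0.05,1.5],[0,0,0]],
  [[0.1,0.05,1.5],[0,0,0]],
  [[0.1,0.05,1.5],[0,0,0]],
])

```text
clock: 26.55
eef_pos: [0.4858, -0.307, 0.0969]
eef_rot: [0.0, -0.068, 0.998, -0.0]
contact_force: [-1.7, 2.5, 8.9]
width: 0.221
grasp_force: 60.2
```

Emit:
play_rows([
  [[0,0,0],[0,0,0]],
  [[0,0,0],[0,0,0]],
  [[0,0,0],[0,0,0]],
  [[0,0,0],[0,0,0]],
  [[0,0,-1.5],[0,0,0]],
  [[0,0,-4],[0,0,0]],
  [[0,0,-7.5],[0,0,0]],
  [[0,0,-10.3],[0,0,0]],
], gripper=0.2)

```text
clock: 27.22
eef_pos: [0.4856, -0.3069, 0.2001]
eef_rot: [-0.0, -0.069, 0.998, 0.0]
contact_force: [0.6, -0.0, -0.0]
width: 0.401
grasp_force: 0.0
```

Emit:
play_rows([
  [[-0.5,1,0],[0,0,0]],
  [[-1.7,3.2,0],[0,0,0]],
  [[-3.4,6.2,0],[0,0,0]],
  [[-5.1,9.3,0],[0,0,0]],
  [[-6.8,12.4,0],[0,0,0]],
  [[-8.5,15.5,0],[0,0,0]],
  [[-9.5,17.4,0],[0,0,0]],
  [[-10,18.3,0],[0,0,0]],
])

```text
clock: 27.88
eef_pos: [0.5602, -0.1089, 0.1983]
eef_rot: [-0.0, -0.07, 0.998, 0.0]
contact_force: [-0.3, -0.6, -0.3]
width: 0.403
grasp_force: 0.0
```

```bash
python3 - <<'E'
from h import *
chk('t7'); go((.633,.0785,.15,97.8))
E
```

```text
A shift px 0 0 score 0.99
B shift px -12 -1 score 0.22
C shift px 12 12 score 0.38
D shift px 0 0 score 0.98
H shift px 0 0 score 0.59
t 27.93 p [ 0.5605 -0.1088  0.1984] yaw 98.01 tilt [-1.0e-04  1.1e-03 -1.0e+00] F [ 0.58  1.6  -0.44] w 0.401 j [-0.31  0.38  1.64  0.    1.12 -2.02]
(0.633, 0.0785, 0.15, 97.8) -> [-9.79 17.53  4.86] [0.001 0.    0.004]
```

Emit:
play_rows([
  [[-1,1.7,0],[0,0,0]],
  [[-2.8,5,0],[0,0,0]],
  [[-4.6,8.2,0],[0,0,0]],
  [[-6.4,11.4,0],[0,0,0]],
  [[-8.1,14.5,0],[0,0,0]],
  [[-9.4,16.8,1.5],[0,0,0]],
  [[-9.8,17.5,3.5],[0,0,0]],
  [[-9.8,17.5,4.8],[0,0,0]],
])

```text
clock: 28.6
eef_pos: [0.6335, 0.0759, 0.1493]
eef_rot: [0.0, -0.069, 0.998, -0.0]
contact_force: [0.3, 0.4, -0.0]
width: 0.399
grasp_force: 0.0
```

Emit:
play_rows([
  [[0,0,0],[0,0,0]],
  [[0,0,0],[0,0,0]],
  [[0,0,0],[0,0,0]],
  [[0,0,0],[0,0,0]],
])

```text
clock: 28.93
eef_pos: [0.6336, 0.0737, 0.1519]
eef_rot: [0.001, -0.068, 0.998, -0.0]
contact_force: [-0.4, -0.0, -0.1]
width: 0.399
grasp_force: 0.0
```

```bash
python3 - <<'E'
from h import *
go((.633,.0785,.0907,97.8))
E
```

```text
t 28.93 p [0.6336 0.0737 0.1519] yaw 97.79 tilt [-1.7e-03 -5.0e-04 -1.0e+00] F [-0.44 -0.04 -0.12] w 0.399 j [ 0.01  0.51  1.54 -0.    1.09 -1.7 ]
(0.633, 0.0785, 0.0907, 97.8) -> [0.01 0.49 6.12] [-0.     0.002 -0.   ]
```

Emit:
play_rows([
  [[0,0.5,0.5],[0,0,0]],
  [[0,0.5,2],[0,0,0]],
  [[0,0.5,4],[0,0,0]],
  [[0,0.5,5.3],[0,0,0]],
  [[0,0.5,6],[0,0,0]],
  [[0,0.5,6],[0,0,0]],
])

```text
clock: 29.43
eef_pos: [0.6311, 0.0796, 0.0895]
eef_rot: [-0.001, -0.068, 0.998, 0.0]
contact_force: [-1.0, -0.8, 0.2]
width: 0.401
grasp_force: 0.0
```

Emit:
play_rows([
  [[0,0,0],[0,0,0]],
  [[0,0,0],[0,0,0]],
  [[0,0,0],[0,0,0]],
  [[0,0,0],[0,0,0]],
  [[0,0,0],[0,0,0]],
], gripper=1)

```text
clock: 29.85
eef_pos: [0.6325, 0.0797, 0.0914]
eef_rot: [0.0, -0.069, 0.998, -0.0]
contact_force: [-0.6, 0.7, 0.4]
width: 0.224
grasp_force: 58.7
```

Emit:
play_rows([
  [[0,0,-1],[0,0,0]],
  [[0,0,-3],[0,0,0]],
  [[0,0,-5.5],[0,0,0]],
  [[0,0,-8],[0,0,0]],
  [[0,0,-11],[0,0,0]],
  [[0,0,-13],[0,0,0]],
  [[0,0,-13],[0,0,0]],
  [[0,0,-13],[0,0,0]],
])

```text
clock: 30.52
eef_pos: [0.633, 0.0798, 0.2226]
eef_rot: [0.002, -0.069, 0.998, -0.0]
contact_force: [0.4, -0.1, -2.9]
width: 0.223
grasp_force: 58.8
```

Emit:
play_rows([
  [[0,0,0],[0,0,0]],
  [[0,0,0],[0,0,0]],
])

```text
clock: 30.68
eef_pos: [0.6308, 0.0797, 0.219]
eef_rot: [-0.002, -0.069, 0.998, 0.0]
contact_force: [0.4, -0.0, -2.9]
width: 0.22
grasp_force: 58.8
```

Emit:
play_rows([
  [[0,0,0],[0,0,0]],
  [[0,0,0],[0,0,0]],
])

```text
clock: 30.85
eef_pos: [0.6314, 0.0797, 0.2193]
eef_rot: [-0.001, -0.069, 0.998, 0.0]
contact_force: [0.2, 0.4, -2.2]
width: 0.226
grasp_force: 58.8
```

```bash
python3 - <<'E'
from h import *
go((.4963,-.3786,.22,97.8),(.50,.25,.22,97.8))
E
```

```text
t 30.85 p [0.6314 0.0797 0.2193] yaw 97.86 tilt [ 2.6e-03  2.0e-04 -1.0e+00] F [ 0.24  0.4  -2.17] w 0.226 j [ 0.02  0.44  1.47 -0.    1.23 -1.69]
(0.4963, -0.3786, 0.22, 97.8) -> [ 1.965e+01 -4.355e+01 -2.000e-02] [ 0.    -0.003  0.001]
(0.5, 0.25, 0.22, 97.8) -> [10.69 18.67 -0.03] [ 0.    -0.003  0.001]
```

Cup A reads about 2.6 N, so it's empty. It goes to middle right.

Emit:
play_rows([
  [[0.5,-1.1,0],[0,0,0]],
  [[1.6,-3.5,0],[0,0,0]],
  [[3,-6.6,0],[0,0,0]],
  [[4.5,-9.9,0],[0,0,0]],
  [[6,-13.2,0],[0,0,0]],
  [[7.5,-16.6,0],[0,0,0]],
  [[9,-20,0],[0,0,0]],
  [[10.5,-23.3,0],[0,0,0]],
])

```text
clock: 31.52
eef_pos: [0.5587, -0.1677, 0.2205]
eef_rot: [-0.0, -0.069, 0.998, -0.0]
contact_force: [0.7, -0.5, -2.6]
width: 0.221
grasp_force: 58.9
```

Emit:
play_rows([
  [[1.5,-3.3,0],[0,0,0]],
  [[3,-6.6,0],[0,0,0]],
  [[4.5,-9.9,0],[0,0,0]],
  [[6,-13.2,0],[0,0,0]],
  [[7.3,-16.1,0],[0,0,0]],
  [[8.4,-18.6,0],[0,0,0]],
  [[9,-19.9,0],[0,0,0]],
  [[9.15,-20.25,0],[0,0,0]],
])

```text
clock: 32.18
eef_pos: [0.4957, -0.3815, 0.2205]
eef_rot: [-0.0, -0.067, 0.998, -0.0]
contact_force: [0.8, 0.4, -2.5]
width: 0.224
grasp_force: 58.9
```

Emit:
play_rows([
  [[0,0,0],[0,0,0]],
  [[0,0,1.5],[0,0,0]],
  [[0,0,4],[0,0,0]],
  [[0,0,7],[0,0,0]],
  [[0,0,9.5],[0,0,0]],
  [[0,0,10.7],[0,0,0]],
  [[0,0,11],[0,0,0]],
  [[0,0,11],[0,0,0]],
])

```text
clock: 32.85
eef_pos: [0.4972, -0.3772, 0.1103]
eef_rot: [-0.001, -0.069, 0.998, 0.001]
contact_force: [0.1, -0.3, -2.0]
width: 0.226
grasp_force: 59.0
```

Emit:
play_rows([
  [[0,0,0],[0,0,0]],
  [[0,0,0],[0,0,0]],
])

```text
clock: 33.02
eef_pos: [0.4983, -0.3792, 0.1126]
eef_rot: [0.001, -0.069, 0.998, -0.001]
contact_force: [0.2, 0.2, -2.9]
width: 0.22
grasp_force: 59.0
```

```bash
python3 - <<'E'
from h import *
go((.4963,-.3786,.0970,97.8))
E
```

```text
t 33.02 p [ 0.4983 -0.3792  0.1126] yaw 97.88 tilt [-0.002  -0.0025 -1.    ] F [ 0.16  0.22 -2.94] w 0.22 j [-0.76  0.55  1.6  -0.    1.   -2.47]
(0.4963, -0.3786, 0.097, 97.8) -> [0.19 0.09 1.56] [-0.002  0.002  0.001]
```

Emit:
play_rows([
  [[0.15,0.05,0.7],[0,0,0]],
  [[0.15,0.05,1.2],[0,0,0]],
  [[0.15,0.05,1.5],[0,0,0]],
  [[0.15,0.05,1.5],[0,0,0]],
  [[0.15,0.05,1.5],[0,0,0]],
])

```text
clock: 33.43
eef_pos: [0.4956, -0.3789, 0.0973]
eef_rot: [0.0, -0.068, 0.998, -0.001]
contact_force: [-2.6, 0.9, 9.2]
width: 0.224
grasp_force: 60.2
```

Emit:
play_rows([
  [[0,0,0],[0,0,0]],
  [[0,0,0],[0,0,0]],
  [[0,0,0],[0,0,0]],
  [[0,0,0],[0,0,0]],
  [[0,0,-1.5],[0,0,0]],
  [[0,0,-4],[0,0,0]],
  [[0,0,-7.5],[0,0,0]],
  [[0,0,-10.3],[0,0,0]],
], gripper=0.2)

```text
clock: 34.1
eef_pos: [0.4955, -0.3782, 0.2]
eef_rot: [-0.0, -0.069, 0.998, 0.0]
contact_force: [1.3, 0.0, 0.2]
width: 0.4
grasp_force: 0.0
```

Emit:
play_rows([
  [[-0.1,1.2,0],[0,0,0]],
  [[-0.2,4.5,0],[0,0,0]],
  [[-0.4,8,0],[0,0,0]],
  [[-0.6,12,0],[0,0,0]],
  [[-0.8,16,0],[0,0,0]],
  [[-1,20,0],[0,0,0]],
  [[-1.2,23,0],[0,0,0]],
  [[-1.3,25,0],[0,0,0]],
])

```text
clock: 34.77
eef_pos: [0.4727, -0.1255, 0.1983]
eef_rot: [-0.001, -0.069, 0.998, 0.001]
contact_force: [1.7, -0.6, -1.0]
width: 0.4
grasp_force: 0.0
```

Emit:
play_rows([
  [[0,0,0],[0,0,0]],
  [[0,0,0],[0,0,0]],
])

```text
clock: 34.93
eef_pos: [0.4739, -0.1278, 0.1986]
eef_rot: [-0.0, -0.07, 0.998, -0.0]
contact_force: [-0.2, 0.2, -0.2]
width: 0.402
grasp_force: 0.0
```

```bash
python3 - <<'E'
from h import *
chk('t8','DH'); go((.4575,.0815,.15,97.8))
E
```

```text
D shift px 0 0 score 0.98
H shift px 0 0 score 0.59
t 34.98 p [ 0.4744 -0.1289  0.1987] yaw 97.93 tilt [-1.e-04 -7.e-04 -1.e+00] F [0.28 0.28 0.97] w 0.405 j [-0.41  0.27  1.81 -0.    1.06 -2.11]
(0.4575, 0.0815, 0.15, 97.8) -> [-1.22 21.07  4.86] [-0.001  0.     0.002]
```

Emit:
play_rows([
  [[-0.1,2,0],[0,0,0]],
  [[-0.3,5.5,0],[0,0,0]],
  [[-0.6,9.5,0],[0,0,0]],
  [[-0.8,13.5,0],[0,0,0]],
  [[-1,17.5,0.5],[0,0,0]],
  [[-1.2,20.2,2],[0,0,0]],
  [[-1.2,21.1,4],[0,0,0]],
  [[-1.2,21.1,4.8],[0,0,0]],
])

```text
clock: 35.65
eef_pos: [0.4567, 0.0828, 0.1491]
eef_rot: [-0.001, -0.069, 0.998, 0.0]
contact_force: [0.4, 0.2, -0.1]
width: 0.401
grasp_force: 0.0
```

Emit:
play_rows([
  [[0,0,0],[0,0,0]],
  [[0,0,0],[0,0,0]],
  [[0,0,0],[0,0,0]],
  [[0,0,0],[0,0,0]],
])

```text
clock: 35.98
eef_pos: [0.4584, 0.0806, 0.1516]
eef_rot: [0.001, -0.068, 0.998, -0.0]
contact_force: [-1.0, 0.6, 0.1]
width: 0.397
grasp_force: 0.0
```

```bash
python3 - <<'E'
from h import *
go((.4575,.0815,.0907,97.8))
E
```

```text
t 35.98 p [0.4584 0.0806 0.1516] yaw 97.75 tilt [-1.6e-03 -5.0e-04 -1.0e+00] F [-0.96  0.6   0.1 ] w 0.397 j [ 0.03  0.3   1.92 -0.    0.92 -1.68]
(0.4575, 0.0815, 0.0907, 97.8) -> [0.08 0.1  6.09] [-0.     0.002 -0.001]
```

Emit:
play_rows([
  [[0,0,1],[0,0,0]],
  [[0,0,2.5],[0,0,0]],
  [[0,0,4],[0,0,0]],
  [[0,0,5.3],[0,0,0]],
  [[0,0,6],[0,0,0]],
  [[0,0,6],[0,0,0]],
])

```text
clock: 36.48
eef_pos: [0.4569, 0.0812, 0.0902]
eef_rot: [-0.001, -0.068, 0.998, -0.0]
contact_force: [0.1, 1.2, -0.1]
width: 0.403
grasp_force: 0.0
```

Emit:
play_rows([
  [[0,0,0],[0,0,0]],
  [[0,0,0],[0,0,0]],
  [[0,0,0],[0,0,0]],
  [[0,0,0],[0,0,0]],
  [[0,0,0],[0,0,0]],
], gripper=1)

```text
clock: 36.9
eef_pos: [0.4577, 0.0818, 0.0914]
eef_rot: [0.001, -0.069, 0.998, -0.0]
contact_force: [-0.3, 0.4, 1.8]
width: 0.22
grasp_force: 58.8
```

Emit:
play_rows([
  [[0,0,-1],[0,0,0]],
  [[0,0,-3],[0,0,0]],
  [[0,0,-5.5],[0,0,0]],
  [[0,0,-8],[0,0,0]],
  [[0,0,-11],[0,0,0]],
  [[0,0,-13],[0,0,0]],
  [[0,0,-13],[0,0,0]],
  [[0,0,-13],[0,0,0]],
])

```text
clock: 37.57
eef_pos: [0.4579, 0.0819, 0.2218]
eef_rot: [0.001, -0.069, 0.998, -0.0]
contact_force: [-0.7, -0.7, -1.9]
width: 0.223
grasp_force: 58.8
```

Emit:
play_rows([
  [[0,0,0],[0,0,0]],
  [[0,0,0],[0,0,0]],
])

```text
clock: 37.73
eef_pos: [0.456, 0.0818, 0.2194]
eef_rot: [-0.002, -0.069, 0.998, 0.0]
contact_force: [-0.3, -0.0, -1.9]
width: 0.222
grasp_force: 58.8
```

Emit:
play_rows([
  [[0,0,0],[0,0,0]],
  [[0,0,0],[0,0,0]],
])

```text
clock: 37.9
eef_pos: [0.4565, 0.0818, 0.2196]
eef_rot: [-0.001, -0.069, 0.998, 0.0]
contact_force: [0.2, 0.4, -2.7]
width: 0.222
grasp_force: 58.8
```

```bash
python3 - <<'E'
from h import *
go((.4152,-.317,.22,97.8),(.50,.25,.22,97.8))
E
```

```text
t 37.9 p [0.4565 0.0818 0.2196] yaw 97.86 tilt [ 2.5e-03  2.0e-04 -1.0e+00] F [ 0.2   0.44 -2.66] w 0.222 j [ 0.03  0.21  1.84 -0.    1.1  -1.68]
(0.4152, -0.317, 0.22, 97.8) -> [ 9.540e+00 -3.894e+01 -2.000e-02] [ 0.    -0.003  0.001]
(0.5, 0.25, 0.22, 97.8) -> [-6.61 16.07 -0.05] [ 0.    -0.003  0.001]
```

All five cups are empty (D reads about 2.2 N). D goes to near left.

Emit:
play_rows([
  [[0.3,-1.2,0],[0,0,0]],
  [[0.9,-3.7,0],[0,0,0]],
  [[1.7,-7,0],[0,0,0]],
  [[2.5,-10.3,0],[0,0,0]],
  [[3.3,-13.6,0],[0,0,0]],
  [[4.1,-16.9,0],[0,0,0]],
  [[4.9,-20.2,0],[0,0,0]],
  [[5.7,-23.4,0],[0,0,0]],
])

```text
clock: 38.57
eef_pos: [0.4322, -0.1594, 0.2203]
eef_rot: [-0.0, -0.068, 0.998, 0.0]
contact_force: [1.3, -0.4, -3.2]
width: 0.222
grasp_force: 59.0
```

Emit:
play_rows([
  [[0.8,-3.3,0],[0,0,0]],
  [[1.6,-6.6,0],[0,0,0]],
  [[2.4,-9.9,0],[0,0,0]],
  [[3.1,-12.7,0],[0,0,0]],
  [[3.6,-14.7,0],[0,0,0]],
  [[3.8,-15.5,0],[0,0,0]],
  [[3.8,-15.5,0],[0,0,0]],
  [[3.8,-15.5,1],[0,0,0]],
])

```text
clock: 39.23
eef_pos: [0.417, -0.3167, 0.2115]
eef_rot: [0.001, -0.068, 0.998, -0.0]
contact_force: [-0.0, 0.6, -2.1]
width: 0.219
grasp_force: 59.1
```

Emit:
play_rows([
  [[0,0,1.5],[0,0,0]],
  [[0,0,3],[0,0,0]],
  [[0,0,6],[0,0,0]],
  [[0,0,8.5],[0,0,0]],
  [[0,0,9.7],[0,0,0]],
  [[0,0,10],[0,0,0]],
  [[0,0,10],[0,0,0]],
  [[0,0,10],[0,0,0]],
])

```text
clock: 39.9
eef_pos: [0.4167, -0.3157, 0.1111]
eef_rot: [0.0, -0.069, 0.998, 0.0]
contact_force: [-0.0, -0.7, -1.6]
width: 0.219
grasp_force: 59.0
```

```bash
python3 - <<'E'
from h import *
go((.4152,-.317,.0970,97.8))
E
```

```text
t 39.9 p [ 0.4167 -0.3157  0.1111] yaw 97.92 tilt [-1.e-04  1.e-04 -1.e+00] F [-0.02 -0.71 -1.58] w 0.219 j [-0.78  0.43  1.83  0.    0.88 -2.49]
(0.4152, -0.317, 0.097, 97.8) -> [ 0.17 -0.11  1.41] [0.    0.    0.002]
```

Emit:
play_rows([
  [[0.15,-0.1,0.7],[0,0,0]],
  [[0.15,-0.1,1.1],[0,0,0]],
  [[0.15,-0.1,1.4],[0,0,0]],
  [[0.15,-0.1,1.4],[0,0,0]],
  [[0.15,-0.1,1.4],[0,0,0]],
])

```text
clock: 40.32
eef_pos: [0.4152, -0.3179, 0.0974]
eef_rot: [0.0, -0.068, 0.998, -0.0]
contact_force: [-0.6, 0.5, 3.2]
width: 0.221
grasp_force: 59.5
```

Emit:
play_rows([
  [[0,0,0],[0,0,0]],
  [[0,0,0],[0,0,0]],
  [[0,0,0],[0,0,0]],
  [[0,0,0],[0,0,0]],
  [[0,0,-1.5],[0,0,0]],
  [[0,0,-5],[0,0,0]],
  [[0,0,-9],[0,0,0]],
  [[0,0,-13],[0,0,0]],
], gripper=0.2)

```text
clock: 40.98
eef_pos: [0.4143, -0.3171, 0.2277]
eef_rot: [-0.001, -0.069, 0.998, 0.001]
contact_force: [1.0, -1.2, -0.4]
width: 0.404
grasp_force: 0.0
```

Emit:
play_rows([
  [[-0.3,1.3,-2],[0,0,0]],
  [[-1,4.1,-4],[0,0,0]],
  [[-1.9,7.4,-4],[0,0,0]],
  [[-2.8,10.7,-4],[0,0,0]],
  [[-3.6,14,-4],[0,0,0]],
  [[-4.4,17.3,-4],[0,0,0]],
  [[-5.2,20.6,-4],[0,0,0]],
  [[-6,23.8,-4],[0,0,0]],
])

```text
clock: 41.65
eef_pos: [0.4416, -0.0721, 0.2669]
eef_rot: [0.0, -0.068, 0.998, -0.0]
contact_force: [0.6, 0.4, -0.4]
width: 0.398
grasp_force: 0.0
```

Emit:
play_rows([
  [[-0.9,3.4,0],[0,0,0]],
  [[-1.7,6.8,0],[0,0,0]],
  [[-2.6,10.2,0],[0,0,0]],
  [[-3.5,13.6,0],[0,0,0]],
  [[-4.3,17,0],[0,0,0]],
  [[-5.2,20.4,0],[0,0,0]],
  [[-6.1,23.8,0],[0,0,0]],
  [[-6.8,26.5,0],[0,0,0]],
])

```text
clock: 42.32
eef_pos: [0.473, 0.2006, 0.2668]
eef_rot: [0.0, -0.069, 0.998, 0.0]
contact_force: [0.1, -0.1, 0.6]
width: 0.397
grasp_force: 0.0
```

Emit:
play_rows([
  [[-0.8,3,0],[0,0,0.015]],
  [[-1.6,6,0],[0,0,0.03]],
  [[-2.4,9.4,0],[0,0,0.05]],
  [[-3.3,12.8,0],[0,0,0.07]],
  [[-4.1,16.2,0],[0,0,0.09]],
  [[-5,19.4,0],[0,0,0.11]],
  [[-5.5,21.6,0],[0,0,0.12]],
  [[-5.7,22.5,0],[0,0,0.12]],
])

```text
clock: 42.98
eef_pos: [0.4987, 0.4321, 0.2662]
eef_rot: [0.0, -0.009, 1.0, 0.001]
contact_force: [0.0, 0.3, -0.5]
width: 0.398
grasp_force: 0.0
```

```bash
python3 - <<'E'
from h import *
go((.5006,.4291,.20,91))
im=snap('top','t9'); cv2.imwrite('pics/c9.png',cv2.convertScaleAbs(cv2.resize(im[120:270,70:410,::-1],None,fx=2.35,fy=2.35,interpolation=cv2.INTER_CUBIC),alpha=1.4))
s=snap('scene','s9')
E
```

```text
t 42.98 p [0.4987 0.4321 0.2662] yaw 91.08 tilt [-1.0e-04  1.2e-03 -1.0e+00] F [ 0.04  0.26 -0.47] w 0.398 j [ 0.61  0.44  1.36  0.    1.34 -0.98]
(0.5006, 0.4291, 0.2, 91) -> [-0.19 -0.31  6.62] [0.001 0.    0.001]
```

View pics/c9.png

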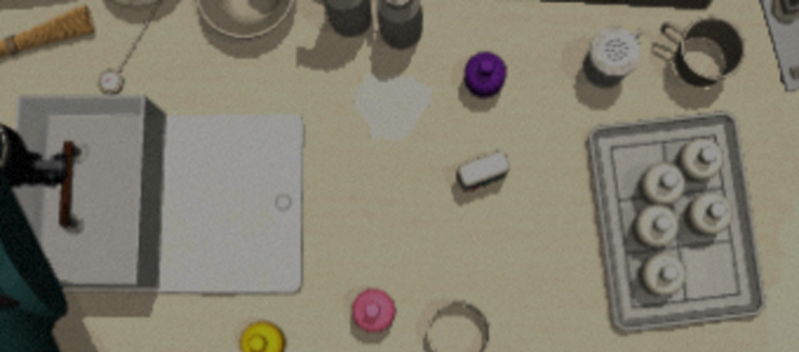

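The far-left cup has been knocked: it is at (662,183), close to the middle-left one, while the others look right. I'll measure all five on the tray.

```bash
python3 - <<'E'
from h import *
B=dict(FL=(.5578,-.2975),FR=(.5676,-.3688),ML=(.4865,-.3072),MR=(.4963,-.3786),NL=(.4152,-.317))
im=cv2.imread('pics/t9.png'); x0,y0=318,165
c=cv2.convertScaleAbs(cv2.resize(im[y0:y0+100,x0:x0+80],None,fx=6,fy=6,interpolation=cv2.INTER_CUBIC),alpha=1.5)
for n,b in B.items():
    p=proj('top',[(*b,.095)])[0]; q=((p-[x0,y0]+.5)*6-.5); print(n,q.round())
    cv2.circle(c,tuple(q.round().astype(int).tolist()),12,(0,0,255),1)
cv2.imwrite('pics/c10.png',c)
kn=(np.array([(665,181),(708,157),(657,222),(713,211),(667,271)])+.5)/2.35-.5+[70,120]
print(onplane('top',kn,.095).round(4))
E
```

```text
FL [182. 139.]
FR [324. 122.]
ML [203. 282.]
MR [346. 265.]
NL [224. 428.]
[[ 0.5309 -0.3114  0.095 ]
 [ 0.5628 -0.3669  0.095 ]
 [ 0.4788 -0.3007  0.095 ]
 [ 0.494  -0.3721  0.095 ]
 [ 0.4176 -0.3128  0.095 ]]
```

View pics/c10.png

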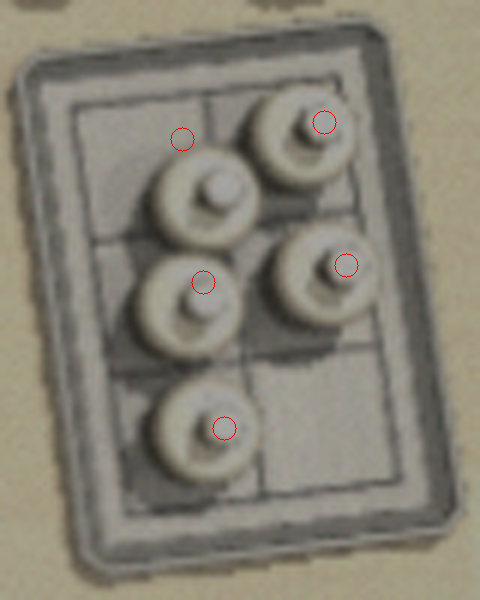

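The red circles mark the expected knob tops. FR (324,122), MR (346,265) and NL (224,428) are right. The FL cup's knob sits at (217,193), and it has pushed the ML cup, whose knob is at (206,301). I'll reset both before covering.

```bash
python3 - <<'E'
from h import *
q=(np.array([(217,193),(206,301),(323,122)])+.5)/6-.5+[318,165]
W=onplane('top',q,.095);print(W.round(4)); go((*W[0][:2],.22,97.8))
E
```

```text
[[ 0.5309 -0.3146  0.095 ]
 [ 0.4772 -0.3085  0.095 ]
 [ 0.5677 -0.3683  0.095 ]]
t 43.08 p [0.4985 0.4299 0.2662] yaw 91.11 tilt [ 4.e-04 -3.e-04 -1.e+00] F [0.09 0.12 0.54] w 0.401 j [ 0.61  0.44  1.36 -0.    1.34 -0.98]
(np.float64(0.5309326377266395), np.float64(-0.31455446432616596), 0.22, 97.8) -> [ -1.8  -74.5    4.64] [-0.    -0.    -0.117]
```

Emit:
play_rows([
  [[0,-1.3,0],[0,0,0]],
  [[-0.1,-4.2,0],[0,0,0]],
  [[-0.2,-7.6,0],[0,0,0]],
  [[-0.3,-11,0],[0,0,0]],
  [[-0.4,-14.4,0],[0,0,0]],
  [[-0.4,-17.8,0],[0,0,0]],
  [[-0.5,-21.2,0],[0,0,0]],
  [[-0.6,-24.6,0],[0,0,0]],
])

```text
clock: 43.75
eef_pos: [0.5073, 0.1787, 0.267]
eef_rot: [-0.0, -0.008, 1.0, -0.001]
contact_force: [0.1, -0.5, 0.7]
width: 0.398
grasp_force: 0.0
```

Emit:
play_rows([
  [[-0.1,-3.4,0],[0,0,0]],
  [[-0.2,-6.8,0],[0,0,0]],
  [[-0.3,-10.2,0],[0,0,0]],
  [[-0.4,-13.6,0],[0,0,0]],
  [[-0.4,-17,0],[0,0,0]],
  [[-0.5,-20.4,0],[0,0,0]],
  [[-0.6,-23.8,0],[0,0,0]],
  [[-0.7,-27,0],[0,0,0]],
])

```text
clock: 44.42
eef_pos: [0.5179, -0.0904, 0.267]
eef_rot: [-0.0, -0.008, 1.0, -0.0]
contact_force: [0.1, 0.5, -0.2]
width: 0.401
grasp_force: 0.0
```

Emit:
play_rows([
  [[-0.1,-3.4,0],[0,0,-0.015]],
  [[-0.2,-6.8,0],[0,0,-0.03]],
  [[-0.3,-10.2,0],[0,0,-0.05]],
  [[-0.4,-13.6,1],[0,0,-0.07]],
  [[-0.4,-17,2],[0,0,-0.09]],
  [[-0.5,-20,3.5],[0,0,-0.11]],
  [[-0.5,-22.3,5.5],[0,0,-0.117]],
  [[-0.5,-23,6.7],[0,0,-0.117]],
])

```text
clock: 45.08
eef_pos: [0.5263, -0.3214, 0.1986]
eef_rot: [-0.001, -0.065, 0.998, -0.001]
contact_force: [-0.0, 0.1, 0.2]
width: 0.395
grasp_force: 0.0
```

Emit:
play_rows([
  [[0,0,0],[0,0,0]],
  [[0,0,0],[0,0,0]],
  [[0,0,0],[0,0,0]],
  [[0,0,0],[0,0,0]],
])

```text
clock: 45.42
eef_pos: [0.5296, -0.3159, 0.2012]
eef_rot: [0.001, -0.067, 0.998, -0.0]
contact_force: [0.1, 0.2, 0.3]
width: 0.397
grasp_force: 0.0
```

```bash
python3 - <<'E'
from h import *
go((.5309,-.3146,.15,97.8),(.5309,-.3146,.0968,97.8))
E
```

```text
t 45.42 p [ 0.5296 -0.3159  0.2012] yaw 97.74 tilt [-1.e-03 -8.e-04 -1.e+00] F [0.08 0.24 0.3 ] w 0.397 j [-0.65  0.43  1.54  0.    1.17 -2.36]
(0.5309, -0.3146, 0.15, 97.8) -> [-0.14  0.12  5.12] [-0.001  0.001 -0.001]
(0.5309, -0.3146, 0.0968, 97.8) -> [-0.14  0.12 10.44] [-0.001  0.001 -0.001]
```

Emit:
play_rows([
  [[-0.1,0.1,1.5],[0,0,0]],
  [[-0.1,0.1,4],[0,0,0]],
  [[-0.1,0.1,6.5],[0,0,0]],
  [[-0.1,0.1,8.5],[0,0,0]],
  [[-0.1,0.1,9.7],[0,0,0]],
  [[-0.1,0.1,10.3],[0,0,0]],
  [[-0.1,0.1,10.35],[0,0,0]],
  [[-0.1,0.1,10.35],[0,0,0]],
])

```text
clock: 46.08
eef_pos: [0.531, -0.3157, 0.0972]
eef_rot: [0.0, -0.067, 0.998, -0.0]
contact_force: [-0.9, 0.3, -0.2]
width: 0.399
grasp_force: 0.0
```

Emit:
play_rows([
  [[0,0,0],[0,0,0]],
  [[0,0,0],[0,0,0]],
  [[0,0,0],[0,0,0]],
  [[0,0,0],[0,0,0]],
  [[0,0,0],[0,0,0]],
], gripper=1)

```text
clock: 46.5
eef_pos: [0.5314, -0.3166, 0.0978]
eef_rot: [0.001, -0.067, 0.998, -0.001]
contact_force: [0.6, -0.3, 5.8]
width: 0.224
grasp_force: 59.2
```

Emit:
play_rows([
  [[0,0,-0.5],[0,0,0]],
  [[0,0,-1.5],[0,0,0]],
  [[0,0,-2.7],[0,0,0]],
  [[0,0,-3],[0,0,0]],
  [[0,0,-3],[0,0,0]],
  [[0,0,-3],[0,0,0]],
])

```text
clock: 47.0
eef_pos: [0.5303, -0.3157, 0.1268]
eef_rot: [0.0, -0.067, 0.998, -0.0]
contact_force: [0.4, 0.3, -2.7]
width: 0.224
grasp_force: 58.9
```

```bash
python3 - <<'E'
from h import *
go((.5578,-.2975,.127,97.8))
E
```

```text
t 47.0 p [ 0.5303 -0.3157  0.1268] yaw 97.69 tilt [-1.e-04 -4.e-04 -1.e+00] F [ 0.36  0.32 -2.67] w 0.224 j [-0.65  0.52  1.6  -0.    1.02 -2.35]
(0.5578, -0.2975, 0.127, 97.8) -> [-2.97  1.44 -0.02] [-0.     0.    -0.002]
```

Emit:
play_rows([
  [[-0.6,0.3,0],[0,0,0]],
  [[-1.5,0.7,0],[0,0,0]],
  [[-2.4,1.2,0],[0,0,0]],
  [[-2.95,1.45,0],[0,0,0]],
  [[-2.95,1.45,0],[0,0,0]],
  [[-2.95,1.45,1],[0,0,0]],
  [[-2.95,1.45,2],[0,0,0]],
  [[-2.95,1.45,2.4],[0,0,0]],
])

```text
clock: 47.67
eef_pos: [0.5563, -0.2968, 0.1001]
eef_rot: [-0.001, -0.067, 0.998, 0.001]
contact_force: [0.1, 0.7, -3.2]
width: 0.224
grasp_force: 58.9
```

Emit:
play_rows([
  [[0,0,0],[0,0,0]],
  [[0,0,0],[0,0,0]],
  [[0,0,0],[0,0,0]],
])

```text
clock: 47.92
eef_pos: [0.5575, -0.2976, 0.1022]
eef_rot: [-0.0, -0.067, 0.998, -0.0]
contact_force: [-0.5, 0.1, -1.7]
width: 0.222
grasp_force: 58.9
```

```bash
python3 - <<'E'
from h import *
go((.5578,-.2975,.0972,97.8))
E
```

```text
t 47.92 p [ 0.5575 -0.2976  0.1022] yaw 97.66 tilt [ 2.e-04 -0.e+00 -1.e+00] F [-0.55  0.11 -1.67] w 0.222 j [-0.6   0.57  1.59 -0.    0.99 -2.3 ]
(0.5578, -0.2975, 0.0972, 97.8) -> [-0.03  0.01  0.5 ] [-0.    -0.    -0.002]
```

Emit:
play_rows([
  [[0,0,0.3],[0,0,0]],
  [[0,0,0.5],[0,0,0]],
  [[0,0,0.5],[0,0,0]],
  [[0,0,0.5],[0,0,0]],
])

```text
clock: 48.25
eef_pos: [0.558, -0.2978, 0.0979]
eef_rot: [0.0, -0.067, 0.998, -0.001]
contact_force: [-0.4, -0.9, 0.9]
width: 0.219
grasp_force: 59.2
```

Emit:
play_rows([
  [[0,0,0],[0,0,0]],
  [[0,0,0],[0,0,0]],
  [[0,0,0],[0,0,0]],
  [[0,0,0],[0,0,0]],
  [[0,0,-1.5],[0,0,0]],
  [[0,0,-4],[0,0,0]],
  [[0,0,-6],[0,0,0]],
  [[0,0,-6],[0,0,0]],
], gripper=0.2)

```text
clock: 48.92
eef_pos: [0.56, -0.2989, 0.1615]
eef_rot: [0.003, -0.067, 0.998, -0.002]
contact_force: [0.2, -1.0, 0.2]
width: 0.403
grasp_force: 0.0
```

Emit:
play_rows([
  [[1,0,0],[0,0,0]],
  [[3,0,0],[0,0,0]],
  [[5.5,0,0],[0,0,0]],
  [[7.5,0,0],[0,0,0]],
  [[8.1,0,0],[0,0,0]],
  [[8.1,0,0],[0,0,0]],
  [[8.1,0,0],[0,0,0]],
  [[8.1,0,0],[0,0,0]],
])

```text
clock: 49.58
eef_pos: [0.4782, -0.3084, 0.1571]
eef_rot: [0.0, -0.067, 0.998, -0.0]
contact_force: [0.3, 0.1, -0.3]
width: 0.401
grasp_force: 0.0
```

```bash
python3 - <<'E'
from h import *
go((.4772,-.3085,.0970,97.8))
E
```

```text
t 49.58 p [ 0.4782 -0.3084  0.1571] yaw 97.69 tilt [-5.e-04 -3.e-04 -1.e+00] F [ 0.31  0.06 -0.29] w 0.401 j [-0.69  0.42  1.69  0.    1.03 -2.4 ]
(0.4772, -0.3085, 0.097, 97.8) -> [0.1  0.   6.01] [-0.     0.001 -0.002]
```

Emit:
play_rows([
  [[0.1,0,1],[0,0,0]],
  [[0.1,0,2.5],[0,0,0]],
  [[0.1,0,4],[0,0,0]],
  [[0.1,0,5.2],[0,0,0]],
  [[0.1,0,5.9],[0,0,0]],
  [[0.1,0,5.9],[0,0,0]],
])

```text
clock: 50.08
eef_pos: [0.4759, -0.3074, 0.0962]
eef_rot: [-0.001, -0.067, 0.998, 0.001]
contact_force: [-0.0, 0.2, 0.5]
width: 0.402
grasp_force: 0.0
```

Emit:
play_rows([
  [[0,0,0],[0,0,0]],
  [[0,0,0],[0,0,0]],
  [[0,0,0],[0,0,0]],
  [[0,0,0],[0,0,0]],
  [[0,0,0],[0,0,0]],
], gripper=1)

```text
clock: 50.5
eef_pos: [0.4765, -0.3085, 0.0987]
eef_rot: [0.0, -0.067, 0.998, -0.0]
contact_force: [0.3, -0.7, -2.4]
width: 0.22
grasp_force: 58.6
```

Emit:
play_rows([
  [[0,0,-0.5],[0,0,0]],
  [[0,0,-1.5],[0,0,0]],
  [[0,0,-2],[0,0,0]],
  [[0,0,-2],[0,0,0]],
  [[0,0,-2],[0,0,0]],
  [[0,0,-2],[0,0,0]],
])

```text
clock: 51.0
eef_pos: [0.4764, -0.3084, 0.1185]
eef_rot: [0.0, -0.067, 0.998, -0.0]
contact_force: [-0.5, 0.9, -2.4]
width: 0.217
grasp_force: 58.7
```

```bash
python3 - <<'E'
from h import *
go((.4865,-.3072,.0972,97.8))
E
```

```text
t 51.0 p [ 0.4764 -0.3084  0.1185] yaw 97.69 tilt [-2.e-04 -4.e-04 -1.e+00] F [-0.54  0.91 -2.38] w 0.217 j [-0.7   0.47  1.73 -0.    0.95 -2.4 ]
(0.4865, -0.3072, 0.0972, 97.8) -> [-1.01 -0.02  2.14] [-0.     0.    -0.002]
```

Emit:
play_rows([
  [[-0.4,0,0],[0,0,0]],
  [[-0.95,0,0],[0,0,0]],
  [[-0.95,0,0.4],[0,0,0]],
  [[-0.95,0,1.1],[0,0,0]],
  [[-0.95,0,1.7],[0,0,0]],
  [[-0.95,0,2],[0,0,0]],
  [[-0.95,0,2],[0,0,0]],
  [[-0.95,0,2],[0,0,0]],
])

```text
clock: 51.67
eef_pos: [0.4853, -0.3066, 0.0982]
eef_rot: [-0.0, -0.067, 0.998, 0.001]
contact_force: [-2.1, 1.8, 4.3]
width: 0.228
grasp_force: 59.3
```

Emit:
play_rows([
  [[0,0,0],[0,0,0]],
  [[0,0,0],[0,0,0]],
  [[0,0,0],[0,0,0]],
  [[0,0,0],[0,0,0]],
  [[0,0,-1.5],[0,0,0]],
  [[0,0,-5],[0,0,0]],
  [[0,0,-9],[0,0,0]],
  [[0,0,-13],[0,0,0]],
], gripper=0.2)

```text
clock: 52.33
eef_pos: [0.4852, -0.3066, 0.229]
eef_rot: [-0.001, -0.067, 0.998, 0.001]
contact_force: [0.4, -0.5, -0.0]
width: 0.401
grasp_force: 0.0
```

Emit:
play_rows([
  [[-0.2,1.3,-2],[0,0,0]],
  [[-0.6,4.1,-4],[0,0,0]],
  [[-1.2,7.4,-4],[0,0,0]],
  [[-1.7,10.7,-4],[0,0,0]],
  [[-2.2,14,-4],[0,0,0]],
  [[-2.7,17.3,-4],[0,0,0]],
  [[-3.2,20.6,-4],[0,0,0]],
  [[-3.7,23.8,-4],[0,0,0]],
])

```text
clock: 53.0
eef_pos: [0.4903, -0.0647, 0.2684]
eef_rot: [0.0, -0.067, 0.998, -0.0]
contact_force: [0.1, -0.0, 0.3]
width: 0.4
grasp_force: 0.0
```

Emit:
play_rows([
  [[-0.5,3.4,0],[0,0,0]],
  [[-1.1,6.8,0],[0,0,0]],
  [[-1.6,10.2,0],[0,0,0]],
  [[-2.1,13.6,0],[0,0,0]],
  [[-2.7,17,0],[0,0,0]],
  [[-3.2,20.4,0],[0,0,0]],
  [[-3.7,23.8,0],[0,0,0]],
  [[-4.2,26.5,0],[0,0,0]],
])

```text
clock: 53.67
eef_pos: [0.4964, 0.2044, 0.2683]
eef_rot: [0.0, -0.067, 0.998, 0.0]
contact_force: [0.3, -0.3, 0.8]
width: 0.401
grasp_force: 0.0
```

Emit:
play_rows([
  [[-0.5,3,0],[0,0,0.015]],
  [[-1,6,0],[0,0,0.03]],
  [[-1.5,9.4,0],[0,0,0.05]],
  [[-2,12.8,0],[0,0,0.07]],
  [[-2.5,16.2,0],[0,0,0.09]],
  [[-3,19.4,0],[0,0,0.11]],
  [[-3.4,21.6,0],[0,0,0.118]],
  [[-3.5,22.4,0],[0,0,0.118]],
])

```text
clock: 54.33
eef_pos: [0.5013, 0.4321, 0.2678]
eef_rot: [0.0, -0.009, 1.0, 0.001]
contact_force: [0.0, -0.3, 0.0]
width: 0.402
grasp_force: 0.0
```

```bash
python3 - <<'E'
from h import *
go((.5006,.4291,.1605,91))
snap('top','t10');snap('scene','s10')
B=dict(FL=(.5578,-.2975),FR=(.5676,-.3688),ML=(.4865,-.3072),MR=(.4963,-.3786),NL=(.4152,-.317))
im=cv2.imread('pics/t10.png'); x0,y0=318,165
c=cv2.convertScaleAbs(cv2.resize(im[y0:y0+100,x0:x0+80],None,fx=6,fy=6,interpolation=cv2.INTER_CUBIC),alpha=1.5)
for n,b in B.items():
    q=((proj('top',[(*b,.095)])[0]-[x0,y0]+.5)*6-.5); cv2.circle(c,tuple(q.round().astype(int).tolist()),12,(0,0,255),1)
s=cv2.imread('pics/s10.png')
cv2.imwrite('pics/c11.png',np.hstack([c[:,40:],cv2.resize(s[110:290,90:206],(360,559))[:600] if 0 else np.pad(cv2.resize(s[130:250,90:190],(360,432)),((0,168),(0,0),(0,0)))]))
E
```

```text
t 54.33 p [0.5013 0.4321 0.2678] yaw 91.04 tilt [-3.0e-04  1.4e-03 -1.0e+00] F [ 0.01 -0.31  0.05] w 0.402 j [ 0.61  0.44  1.35  0.    1.35 -0.98]
(0.5006, 0.4291, 0.1605, 91) -> [ 0.08 -0.31 10.73] [0.001 0.    0.001]
```

View pics/c11.png

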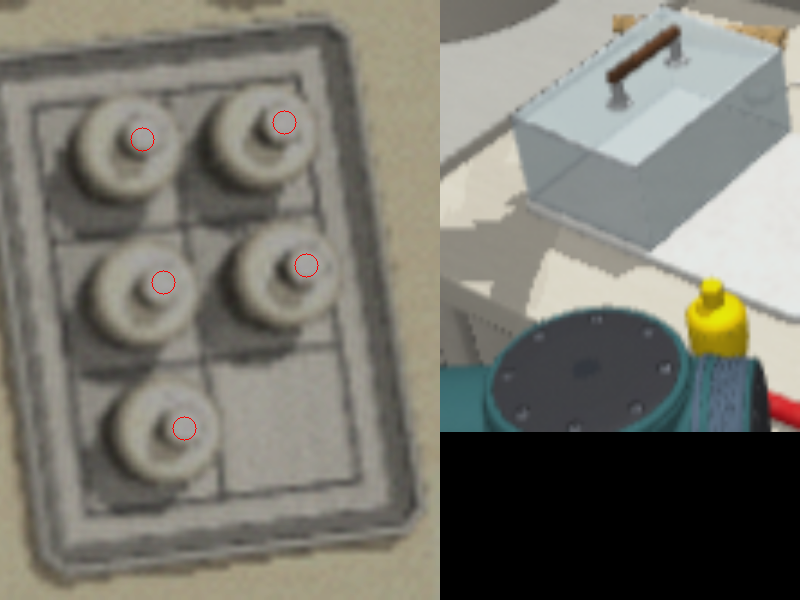

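The five knobs line up with the marks within about 2 mm, and the cover stands undisturbed on the board with its bar at (640,50). I'll pick it up.

Emit:
play_rows([
  [[0,0,0],[0,0,0]],
  [[0,0,1],[0,0,0]],
  [[0,0,3],[0,0,0]],
  [[0,0,5],[0,0,0]],
  [[0,0,6],[0,0,0]],
  [[0,0,6],[0,0,0]],
  [[0,0,6],[0,0,0]],
  [[0,0,6],[0,0,0]],
])

```text
clock: 55.1
eef_pos: [0.5022, 0.4285, 0.2092]
eef_rot: [0.001, -0.008, 1.0, 0.0]
contact_force: [0.8, 0.7, 0.5]
width: 0.395
grasp_force: 0.0
```

```bash
python3 - <<'E'
from h import *
go((.4997,.4287,.161,91))
im=cv2.imread('pics/t5.png')[:,:,::-1].copy(); r,s,ce,pts=handle(im,box=(85,170,110,225)); q=onplane('top',pts,.161)[:,:2]; print(s,q.mean(0),onplane('top',[r[0]],.161))
E
```

```text
t 55.1 p [0.5022 0.4285 0.2092] yaw 90.9 tilt [-1.1e-03  7.0e-04 -1.0e+00] F [0.83 0.71 0.54] w 0.395 j [ 0.6   0.48  1.43 -0.    1.23 -0.98]
(0.4997, 0.4287, 0.161, 91) -> [0.26 0.02 4.82] [ 0.001  0.001 -0.002]
[ 96 181   5  35  95] [0.50392879 0.42565608] [[0.50278041 0.42578504 0.161     ]]
```

Emit:
play_rows([
  [[0.2,0,1],[0,0,0]],
  [[0.25,0,2.2],[0,0,0]],
  [[0.25,0,3.4],[0,0,0]],
  [[0.25,0,4.3],[0,0,0]],
  [[0.25,0,4.8],[0,0,0]],
  [[0.25,0,4.8],[0,0,0]],
  [[0.25,0,4.8],[0,0,0]],
])

```text
clock: 55.68
eef_pos: [0.4988, 0.4285, 0.1596]
eef_rot: [-0.0, -0.008, 1.0, -0.0]
contact_force: [-0.5, 0.1, -0.5]
width: 0.4
grasp_force: 0.0
```

Emit:
play_rows([
  [[0,0,0],[0,0,0]],
  [[0,0,0],[0,0,0]],
  [[0,0,0],[0,0,0]],
  [[0,0,0],[0,0,0]],
  [[0,0,0],[0,0,0]],
  [[0,0,0],[0,0,0]],
], gripper=1)

```text
clock: 56.18
eef_pos: [0.4994, 0.4286, 0.1608]
eef_rot: [0.0, -0.008, 1.0, 0.0]
contact_force: [1.2, -1.2, 2.0]
width: 0.122
grasp_force: 62.8
```

```bash
python3 - <<'E'
from h import *
go((.4864,-.341,.30,98))
E
```

```text
t 56.18 p [0.4994 0.4286 0.1608] yaw 90.93 tilt [-8.e-04  3.e-04 -1.e+00] F [ 1.18 -1.22  2.05] w 0.122 j [ 0.6   0.53  1.48 -0.    1.13 -0.98]
(0.4864, -0.341, 0.3, 98) -> [  2.53 -76.93 -13.95] [ 0.     0.001 -0.123]
```

Emit:
play_rows([
  [[0,0,-0.5],[0,0,0]],
  [[0,0,-1.5],[0,0,0]],
  [[0,0,-3],[0,0,0]],
  [[0,0,-5],[0,0,0]],
  [[0,0,-7.5],[0,0,0]],
  [[0,0,-10],[0,0,0]],
  [[0,0,-12.5],[0,0,0]],
  [[0,0,-14],[0,0,0]],
])

```text
clock: 56.85
eef_pos: [0.4994, 0.4291, 0.3037]
eef_rot: [0.001, -0.008, 1.0, 0.001]
contact_force: [-0.3, -0.1, -4.7]
width: 0.132
grasp_force: 62.0
```

Emit:
play_rows([
  [[0,-1,0],[0,0,0]],
  [[0.1,-3,0],[0,0,0]],
  [[0.2,-6,0],[0,0,0]],
  [[0.3,-9.2,0],[0,0,0]],
  [[0.4,-12.6,0],[0,0,0]],
  [[0.5,-16,0],[0,0,0]],
  [[0.6,-19.5,0],[0,0,0]],
  [[0.7,-23,0],[0,0,0]],
])

```text
clock: 57.52
eef_pos: [0.494, 0.1962, 0.299]
eef_rot: [-0.001, -0.008, 1.0, -0.001]
contact_force: [2.0, -0.6, -4.4]
width: 0.121
grasp_force: 62.0
```

Emit:
play_rows([
  [[0.1,-3.5,0],[0,0,0]],
  [[0.2,-7,0],[0,0,0]],
  [[0.3,-10.5,0],[0,0,0]],
  [[0.4,-14,0],[0,0,0]],
  [[0.5,-17.5,0],[0,0,0]],
  [[0.6,-21,0],[0,0,0]],
  [[0.7,-24.5,0],[0,0,0]],
  [[0.8,-28,0],[0,0,0]],
])

```text
clock: 58.18
eef_pos: [0.4903, -0.0833, 0.2992]
eef_rot: [-0.001, -0.008, 1.0, 0.0]
contact_force: [1.2, 0.8, -4.8]
width: 0.129
grasp_force: 62.0
```

Emit:
play_rows([
  [[0.1,-3.5,0],[0,0,-0.015]],
  [[0.2,-7,0],[0,0,-0.03]],
  [[0.3,-10.5,0],[0,0,-0.05]],
  [[0.4,-14,0],[0,0,-0.07]],
  [[0.5,-17.5,0],[0,0,-0.09]],
  [[0.6,-20.8,0],[0,0,-0.11]],
  [[0.7,-24,0],[0,0,-0.12]],
  [[0.8,-26,0],[0,0,-0.12]],
])

```text
clock: 58.85
eef_pos: [0.4868, -0.3448, 0.2989]
eef_rot: [-0.001, -0.067, 0.998, -0.0]
contact_force: [0.2, 0.8, -4.1]
width: 0.13
grasp_force: 62.0
```

Emit:
play_rows([
  [[0,0,0],[0,0,0]],
  [[0,0,0],[0,0,0]],
  [[0,0,0],[0,0,0]],
  [[0,0,0],[0,0,0]],
  [[0,0,0],[0,0,0]],
])

```text
clock: 59.27
eef_pos: [0.4882, -0.3404, 0.3001]
eef_rot: [-0.0, -0.069, 0.998, 0.0]
contact_force: [-0.4, 0.5, -4.6]
width: 0.125
grasp_force: 62.0
```

```bash
python3 - <<'E'
from h import *
go((.489,-.342,.20,97.8))
E
```

```text
t 59.27 p [ 0.4882 -0.3404  0.3001] yaw 97.87 tilt [ 6.e-04  8.e-04 -1.e+00] F [-0.39  0.51 -4.57] w 0.125 j [-0.72  0.32  1.46  0.    1.36 -2.43]
(0.489, -0.342, 0.2, 97.8) -> [-0.06 -0.17 10.01] [ 0.001 -0.001  0.001]
```

Emit:
play_rows([
  [[0,-0.15,1],[0,0,0]],
  [[0,-0.15,2.5],[0,0,0]],
  [[0,-0.15,4.2],[0,0,0]],
  [[0,-0.15,6],[0,0,0]],
  [[0,-0.15,7.8],[0,0,0]],
  [[0,-0.15,9.6],[0,0,0]],
  [[0,-0.15,11.2],[0,0,0]],
  [[0,-0.15,12.3],[0,0,0]],
])

```text
clock: 59.93
eef_pos: [0.4881, -0.3419, 0.1751]
eef_rot: [-0.001, -0.068, 0.998, 0.001]
contact_force: [0.3, -0.5, -5.6]
width: 0.125
grasp_force: 61.9
```

Emit:
play_rows([
  [[0,0,0],[0,0,0]],
  [[0,0,0],[0,0,0]],
  [[0,0,0],[0,0,0]],
  [[0,0,0],[0,0,0]],
  [[0,0,0],[0,0,0]],
])

```text
clock: 60.35
eef_pos: [0.4894, -0.3437, 0.1785]
eef_rot: [0.001, -0.068, 0.998, -0.001]
contact_force: [-0.5, 0.6, -5.1]
width: 0.125
grasp_force: 62.0
```

```bash
python3 - <<'E'
from h import *
go((.489,-.342,.1545,97.8))
im=snap('scene','s12'); cv2.imwrite('pics/c12.png',cv2.resize(im[195:305,280:400,::-1],None,fx=5,fy=5,interpolation=cv2.INTER_CUBIC))
E
```

```text
t 60.35 p [ 0.4894 -0.3437  0.1785] yaw 97.81 tilt [-0.0014 -0.0018 -1.    ] F [-0.54  0.6  -5.08] w 0.125 j [-0.73  0.43  1.6  -0.    1.1  -2.43]
(0.489, -0.342, 0.1545, 97.8) -> [0.02 0.18 2.4 ] [-0.002  0.001  0.   ]
```

Emit:
play_rows([
  [[0,0.1,0.3],[0,0,0]],
  [[0,0.15,0.6],[0,0,0]],
  [[0,0.15,0.9],[0,0,0]],
  [[0,0.15,1.2],[0,0,0]],
  [[0,0.15,1.5],[0,0,0]],
  [[0,0.15,1.5],[0,0,0]],
  [[0,0.15,1.5],[0,0,0]],
  [[0,0.15,1.5],[0,0,0]],
])

```text
clock: 61.07
eef_pos: [0.4885, -0.3418, 0.1623]
eef_rot: [-0.0, -0.068, 0.998, -0.0]
contact_force: [0.1, -0.3, -4.8]
width: 0.123
grasp_force: 61.9
```

Emit:
play_rows([
  [[0,0,0],[0,0,0]],
  [[0,0,0],[0,0,0]],
])

```text
clock: 61.23
eef_pos: [0.4886, -0.3418, 0.1625]
eef_rot: [0.0, -0.068, 0.998, -0.0]
contact_force: [0.2, 0.2, -3.8]
width: 0.125
grasp_force: 61.9
```

```bash
python3 - <<'E'
from h import *
go((.489,-.342,.1545,97.8))
E
```

```text
t 61.23 p [ 0.4886 -0.3418  0.1625] yaw 97.8 tilt [-2.e-04 -4.e-04 -1.e+00] F [ 0.19  0.21 -3.83] w 0.125 j [-0.73  0.45  1.62 -0.    1.07 -2.43]
(0.489, -0.342, 0.1545, 97.8) -> [-0.03 -0.02  0.8 ] [-0.  0.  0.]
```

Emit:
play_rows([
  [[0,0,0.2],[0,0,0]],
  [[0,0,0.4],[0,0,0]],
  [[0,0,0.6],[0,0,0]],
  [[0,0,0.75],[0,0,0]],
  [[0,0,0.85],[0,0,0]],
  [[0,0,0.85],[0,0,0]],
  [[0,0,0.85],[0,0,0]],
])

```text
clock: 61.82
eef_pos: [0.4884, -0.3416, 0.1548]
eef_rot: [-0.0, -0.068, 0.998, -0.0]
contact_force: [-3.5, 0.9, 5.5]
width: 0.128
grasp_force: 63.3
```

```bash
python3 - <<'E'
from h import *
go((.489,-.342,.1545,97.8)); print(monitor.observe()['moment'])
E
```

```text
t 61.82 p [ 0.4884 -0.3416  0.1548] yaw 97.81 tilt [ 1.e-04 -2.e-04 -1.e+00] F [-3.54  0.92  5.53] w 0.128 j [-0.73  0.46  1.63 -0.    1.05 -2.43]
(0.489, -0.342, 0.1545, 97.8) -> [-0.05 -0.05  0.03] [-0. -0.  0.]
[ 0.38684043  0.43290498 -0.05535827]
```

Emit:
play_rows([
  [[0,0,0],[0,0,0]],
  [[0,0,0],[0,0,0]],
  [[0,0,0],[0,0,0]],
  [[0,0,0],[0,0,0]],
  [[0,0,0],[0,0,0]],
  [[0,0,-2],[0,0,0]],
  [[0,0,-5],[0,0,0]],
  [[0,0,-9],[0,0,0]],
], gripper=0.2)

```text
clock: 62.48
eef_pos: [0.4869, -0.3403, 0.242]
eef_rot: [-0.002, -0.068, 0.998, 0.002]
contact_force: [0.7, -0.8, 0.3]
width: 0.401
grasp_force: 0.0
```

Emit:
play_rows([
  [[-0.1,2,-2],[0,0,0]],
  [[-0.4,5,-3],[0,0,0]],
  [[-0.8,9,-3],[0,0,0]],
  [[-1.2,13,-3],[0,0,0]],
  [[-1.6,17,-3],[0,0,0]],
  [[-2,21,-3],[0,0,0]],
  [[-2.4,25,-3],[0,0,0]],
  [[-2.8,29,-3],[0,0,0]],
])

```text
clock: 63.15
eef_pos: [0.4764, -0.0488, 0.2739]
eef_rot: [0.0, -0.068, 0.998, -0.0]
contact_force: [1.1, -0.4, -0.1]
width: 0.402
grasp_force: 0.0
```

Emit:
play_rows([
  [[-0.4,4,0],[0,0,0]],
  [[-0.8,8,0],[0,0,0]],
  [[-1.2,12,0],[0,0,0]],
  [[-1.6,16,0],[0,0,0]],
  [[-2,20,0],[0,0,0]],
  [[-2.4,23,0],[0,0,0]],
  [[-2.6,25,0],[0,0,0]],
  [[-2.6,25,0],[0,0,0]],
])

```text
clock: 63.82
eef_pos: [0.4685, 0.2044, 0.2739]
eef_rot: [0.0, -0.07, 0.998, 0.001]
contact_force: [0.2, -0.2, -0.7]
width: 0.4
grasp_force: 0.0
```

```bash
python3 - <<'E'
from h import *
go()
t=snap('top','t13')[:,:,::-1];s=snap('scene','s13')[:,:,::-1]
a=cv2.convertScaleAbs(cv2.resize(t[160:265,315:400],(400,494),interpolation=cv2.INTER_CUBIC),alpha=1.5)
b=cv2.resize(s[190:300,285:385],(400,440),interpolation=cv2.INTER_CUBIC)
cv2.imwrite('pics/c13.png',np.hstack([a,np.pad(b,((0,54),(0,0),(0,0)))]))
E
```

```text
t 63.82 p [0.4685 0.2044 0.2739] yaw 98.01 tilt [-8.0e-04  1.7e-03 -1.0e+00] F [ 0.24 -0.24 -0.73] w 0.4 j [ 0.28  0.21  1.68  0.    1.25 -1.44]
```

View pics/c13.png

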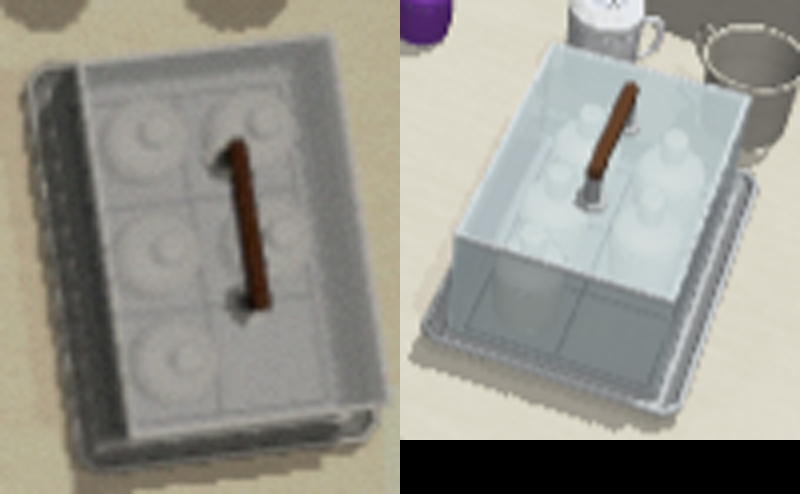

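The cover sits squarely inside the tray rim, with its bar at (250,225) in the top view. All five cups stand upright in their squares under it.

```bash
python3 -c "
from workcell import bot
print(bot.sign_off())"
```

```text
the job is handed in; nothing more can be done
None
```

The job is handed in: all five cups weighed empty and stand upright in the far, middle and near-left squares (two were knocked off centre mid-run and reset), the cover is back down on the tray, and nothing else was moved.

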